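# Load a pudding cup into a warming case with a lift-up door and locking stay

## Task

Put the foil pudding cup that stands out on the counter into the warming case with the other two: raise the case's lift-up door by its bar until the stay locks, take your hand well away so that the door stays up by itself, and stand the cup upright on the case floor without knocking the cups already there. Then lift the door further to unlock the stay and lower it by the bar until it is fully shut and let go; do not let the door fall shut, keep the cup level all the way, and leave the jar of beans and the stack of empty cups where they are.

Things in the scene. Friction and masses are not known exactly. Their poses are not given: they have to be found in the camera images.
- case: Warming case of stainless steel with glass roof and back, fixed to the counter. Origin: on the counter, under the middle of the door's hinge line; x towards its back, y to its left, z up. 400 mm wide (y -200 to 200), x from -153 to 150 mm, 170 mm high; side walls 5 mm thick. The front slopes back at 40 deg (0.70 rad) from level, from the sill up to the hinge line; the lift-up door covers it.
- case_floor (a point): Middle of the front row on the case's flat floor, 83 mm in front of the hinge line and 10 mm above the counter; axes as the case's. A cup stands clear of the shut door with its centre from 8 mm in front of this point (towards the robot) to 190 mm behind it, and up to 150 mm to either side. With the door up, reach in under it with the hand tilted.
- case_sill (a point): Middle of the top outer edge of the case's front sill, 41 mm above the counter, 153 mm in front of the hinge line; the sill is 6 mm thick and the cup must be lifted over it.
- door_hinge (a point): Middle of the hinge line, 170 mm above the counter; the line runs along the case's y. Axes as the case's.
- door (a joint): Angle of the lift-up door about its hinge line, rad: 0 shut (sloping 40 deg down towards the robot), grows as it is raised, hard stop at 2.16. 0.6 to 0.85 kg, lightly damped: let go while unlocked, it falls. Unlocked, it weighs 1 to 6 N at the bar; locked, it stands firm against 20 N pushed down on the bar.
- stay (a point): Hinge end of the locking stay, outside the left (+y) wall; its orange pawl is 90 mm long. Raising the door locks it: 0.02 to 0.05 rad past the lock angle the pawl drops in; let down, the door rests at that angle, anywhere from 1.68 to 1.90 rad. Raised 0.20 to 0.23 past the lock angle, the pawl is thrown out (1 to 2 N more at the bar) and the door is free until lowered below 0.05, which cocks the pawl again.
- door_handle (a point): Middle of the handle bar: round, 12 mm thick, 190 mm long, along the case's y, on posts 85 mm to either side. Its centre is 172 mm from the hinge line along the door and 52 mm out from the line of the slope (42 mm off the door's outer face; the door ends 28 mm beyond). From the hinge line it is at case x, z = (-165, -71) mm shut, (-32, 177) at 1.80, (33, 177) at 2.16 rad.
- cup: The foil pudding cup to load, the only single one out on the counter: silver, dark red-brown filling, 59 mm across (rim 61) from 22 mm up to its 45 mm height, 48 mm at the foot, about 0.12 kg. Origin: centre of its underside; z up through the cup.
- cup_front: An identical pudding cup standing in the case, in the front half (about 83 mm in front of the hinge line). Origin: centre of its underside.
- cup_back: An identical pudding cup standing in the case, in the back half under the glass roof. Origin: centre of its underside.
- beans: Glass jar of beans with metal lid, 72 mm across, 120 mm tall, loose on the counter. Origin: centre of its underside.
- stack: Nested stack of empty foil cups, 61 mm across, 93 mm tall, loose. Origin: centre of its underside.
Not all that is in view belongs to the job. What is shaped like the cup but blue or yellow is not meant.

How it is judged:
By the outcome, as a careful person would: the job done as asked, in the order asked, and still so for the second after the job is handed in, with the robot touching nothing.
It also fails if it takes over 72 s, if anything falls off the work surface, if the arm or the gripper's body presses on something with over 40 N, if the wrist force passes 120 N, or if a joint passes its speed limit or range.

## Robot

A 7-joint arm with a two-finger parallel gripper is mounted at the origin on the work surface. World frame = base frame: x ahead of the robot, y to its left, z up, the work surface at z = 0. Lengths are in m, angles in rad, forces in N, time in s.
With the tool pointing down it reaches from about 0.425 to 0.925 m from the base axis. Payload 6.8 kg.
Tool frame: the origin (TCP) lies at the centre of the arm's flange, where the gripper is bolted on; the fingertips stand 173 mm ahead of it and the grasp point (between the pads) lies bot.pinch_z ahead of it (bot.pinch_z is the distance from the TCP to the grasp point, in m); y points along the fingers, x is the direction in which the jaws open and shut, and the axes are right-handed (so a half turn about y gives the same grasp; the last joint's range is limited). The gripper opens to 85 mm and grips with 20 to 120 N. Pads are 22 mm wide; open, the fingers measure 114 mm over their backs; the gripper's body (76 mm by 85 mm) begins 54 mm behind the grasp point. The pads swing forward as they close: fully open they stand 13 mm farther back than shut.
Start: joints at [-1.436, 0.477, 0.022, 1.555, -0.011, 1.109, -0.083], TCP at [0.162, 0.655, 0.405] pointing down, gripper open.
Joint ranges: [-2.96, 2.96], [-0.34, 2.1], [-1.41, 1.46], [0.24, 2.44], [-1.37, 4.51], [0.17, 1.92], [-2.96, 2.96]. Speed limits (rad/s): [2.39, 2.39, 3.14, 3.14, 3.14, 3.14, 3.14].

## Interface

Orientations are given as a rotation vector (axis times angle).
In Python, from bench import bot, cams, ticket gives the robot as it stands.
- The arm moves only by the tool arm_command, never from a script. Its argument "moves" is a list of rows, each an object of numbers: "dx", "dy", "dz": the shift along the world's x, y, z as a fraction of full scale; "turn": the turn about the world's z as a fraction of full scale. A call has 1 to 12 rows; each row shifts and turns the commanded pose from where the row before left it; what a row does not reach is not made up. Full scale, the value 1, is 50 mm for a shift and 30 degrees for a turn. A row lasts 1/10 s, in which the tool goes at most 50 mm and 8.59 degrees, less where a joint would pass 70% of its speed; a pose out of reach is approached as far as the arm can. A call with a number of a shift or a turn outside -1 to 1 is refused whole. A call with a gripper value outside its range is refused whole. "gripper" is the closure, from 0 (fully open) to 1 (shut), set as the call begins (left out, the last holds). The fingers move at their own pace and stop on an object; "newtons" is the grip in N (left out, the last holds). Time passes only in rows, so rows that do not move let the fingers close. It gives the time, the measured TCP pose, the force and the opening at its end, in the units of the state.
- bot.get_obs(): the state, without advancing time (a new reading comes with each control period).
- cams.snapshot(name): name is "scene" or "top" or "wrist"; returns a dict with "frame" (384x512x3 uint8, red, green, blue), "mtx" (3x3 intrinsics, pixels), "k1" (the pictures are not rectified: a ray, as slopes to the right and down, at radius r is drawn at 1 + k1 r^2 times it, then the intrinsics apply), "rvec" (rotation vector, rad) and "tvec" (3), from world to camera coordinates, as OpenCV has them. Camera axes: x right, y down, z forward; pixel columns grow to the right and rows downward; lengths in m; the calibration is good to about 2 mm. A picture is of the moment at which its call begins. There is no depth.
- ticket.hand_in(): hands the job in, once; it reports no verdict.
The state is a dict: "time_s": time; "q": joint angles; "qvel": joint speeds; "effort": joint torques, N m; "position": TCP position; "ee_rot": TCP orientation; "ft_force": force on the tool from outside, world axes, zero at the start; "wrist_torque": the same for the moment, N m; "gripper_width": opening from 0.0 (shut) to 1.0 (fully open).
Only numpy, scipy, OpenCV 4.12 (cv2) and the standard library are available. Lean on these libraries where they do the work, as an engineer would, in place of code of your own. Each camera call takes 0.05 s, during which the arm holds its last target.

## Working session

There is one attempt and no reset: what is moved stays moved. The work goes in short steps, Python scripts to look and compute and a tool call to move; the robot and the scene stay as the last step left them, time stands still between calls to the robot, and variables do not carry over. Pictures are saved under pics/ and viewed, and the job is handed in when it is done.

Besides the shell and the picture viewer there is one more tool, called after "Request:" by a JSON object that holds its "fn" and its "kwargs". arm_command: Moves the arm, as the interface text tells. Shift numbers are shares of 50 mm and turn numbers shares of 30 degrees, none past 1 either way. Its arguments: {"type":"object","properties":{"moves":{"type":"array","items":{"type":"object","properties":{"dx":{"type":"number"},"dy":{"type":"number"},"dz":{"type":"number"},"turn":{"type":"number"}}}},"gripper":{"type":"number"},"newtons":{"type":"number"}},"required":["moves"]}

```bash
ls -la; mkdir -p pics; cat > h.py <<'E'
import numpy as np, cv2
from bench import bot, cams, ticket
def snap(name, f=None):
    s=cams.snapshot(name)
    if f: cv2.imwrite('pics/'+f, cv2.cvtColor(s['frame'],cv2.COLOR_RGB2BGR))
    return s
def dist(s): return np.array([s['k1'],0,0,0,0.])
def proj(s,P):
    p,_=cv2.projectPoints(np.asarray(P,float).reshape(-1,1,3),np.asarray(s['rvec'],float),np.asarray(s['tvec'],float),np.asarray(s['mtx'],float),dist(s)); return p.reshape(-1,2)
def ray(s,uv):
    u=cv2.undistortPoints(np.asarray(uv,float).reshape(-1,1,2),np.asarray(s['mtx'],float),dist(s)).reshape(-1,2)
    R,_=cv2.Rodrigues(np.asarray(s['rvec'],float)); t=np.asarray(s['tvec'],float).ravel()
    c=-R.T@t; d=np.c_[u,np.ones(len(u))]@R
    return c,d
def onz(s,uv,z):
    c,d=ray(s,uv); k=(z-c[2])/d[:,2]; return c+d*k[:,None]
E
python3 - <<'E'
from h import *
o=bot.get_obs()
for k,v in o.items(): print(k,np.round(v,4))
print(bot.pinch_z,[a for a in dir(bot) if a[0]!='_'])
for n in ['scene','top','wrist']:
    s=snap(n,n+'0.png'); print(n,s['k1'],np.round(s['mtx'],1).tolist(),ray(s,[[256,192]]))
E
```

```text
total 12
drwxr-xr-x  3 agent agent 4096 Dec  7 15:31 .
drwxr-xr-x 23 root  root  4096 Dec  7 15:31 ..
drwxr-xr-x  2 agent agent 4096 Dec  7 15:31 pics
time_s 0.0
q [-1.4361  0.4778  0.0223  1.5565 -0.0115  1.1093 -0.0831]
qvel [-0.0016 -0.0008  0.0009  0.0013 -0.0003 -0.0009 -0.0015]
effort [-4.00000e-04 -5.96453e+01  1.60770e+00 -2.81184e+01  1.25000e-02
  9.60000e-03 -0.00000e+00]
position [0.1622 0.6549 0.4037]
ee_rot [-1.3156 -1.0276  1.0299]
ft_force [0.3388 0.3589 0.1329]
wrist_torque [-0.0234 -0.04   -0.0568]
gripper_width 0.9968
0.1547 ['PlanningError', 'get_obs', 'pinch_z']
scene -0.02938245143002271 [[392.5, 0.0, 266.9], [0.0, 392.5, 186.4], [0.0, 0.0, 1.0]] (array([1.26435906, 0.45526209, 0.945185  ]), array([[-0.54810675, -0.4624516 , -0.69763949]]))
top -0.16208799134550905 [[461.3, 0.0, 250.0], [0.0, 461.3, 181.5], [0.0, 0.0, 1.0]] (array([ 0.49782889, -0.05081214,  1.29559457]), array([[ 0.04044988, -0.02673429, -0.99916892]]))
wrist 0.005723167345534792 [[311.2, 0.0, 252.5], [0.0, 311.2, 194.3], [0.0, 0.0, 1.0]] (array([0.08255308, 0.67452125, 0.3730742 ]), array([[ 0.30195142, -0.06565424, -0.95115575]]))
```

```bash
python3 - <<'E'
from h import *
o=bot.get_obs()
print(np.round(cv2.Rodrigues(np.array(o['ee_rot'],float))[0],3))
E
```

```text
[[ 0.24  -0.    -0.971]
 [ 0.971 -0.001  0.24 ]
 [-0.001 -1.    -0.   ]]
```

View pics/scene0.png

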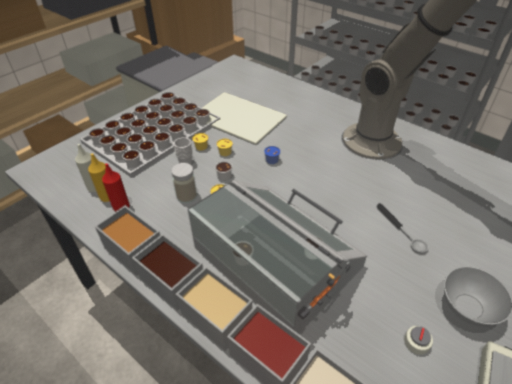

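View pics/top0.png

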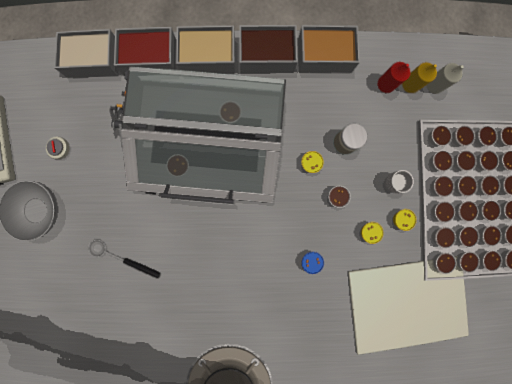

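View pics/wrist0.png

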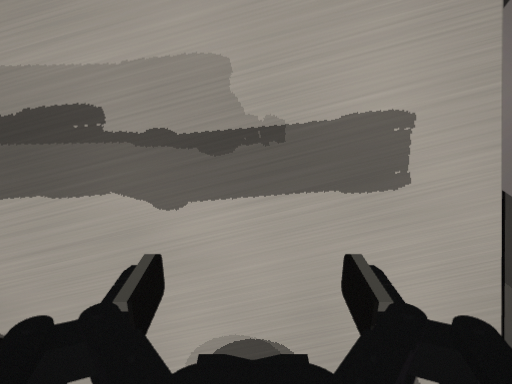

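```bash
python3 - <<'E'
import cv2
a=cv2.imread('pics/top0.png'); b=a[50:220,90:360]; cv2.imwrite('pics/topc.png',cv2.resize(b,None,fx=2.9,fy=2.9,interpolation=cv2.INTER_CUBIC))
a=cv2.imread('pics/scene0.png'); b=a[120:330,160:370]; cv2.imwrite('pics/scenec.png',cv2.resize(b,None,fx=2.8,fy=2.8,interpolation=cv2.INTER_CUBIC))
E
```

```text
(no output)
```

View pics/topc.png

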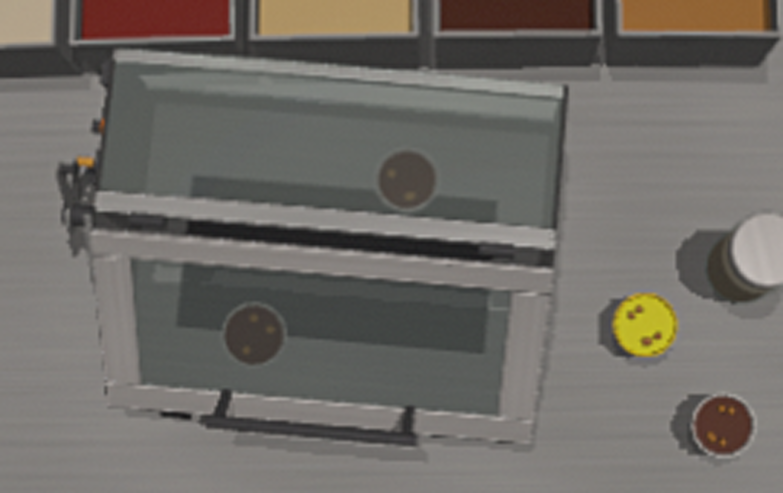

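View pics/scenec.png

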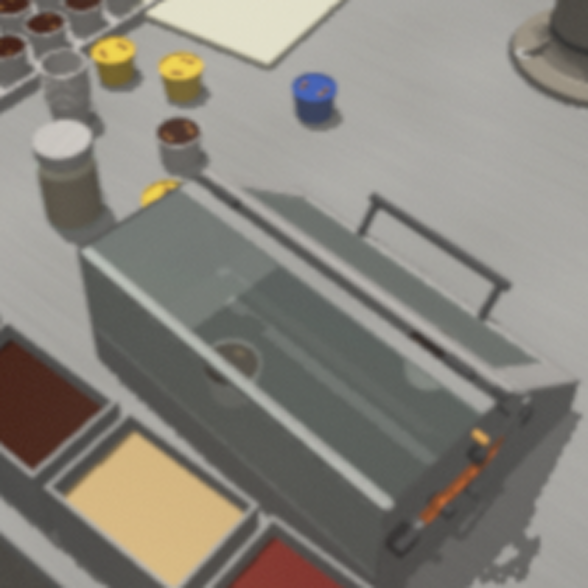

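```bash
python3 - <<'E'
from h import *
s=snap('top')
f=lambda x,y:(90+x/2.9,50+y/2.9)
roof=onz(s,[f(113,50),f(567,90),f(97,198),f(555,236)],.17); print('roof',roof.round(4))
bar=onz(s,[f(205,422),f(415,440)],.099); print('bar',bar.round(4),np.linalg.norm(bar[0]-bar[1]))
d=bar[0]-bar[1]; print('yaw bar',np.arctan2(-d[0],d[1]))
d=roof[0]-roof[1]; print('yaw roof',np.arctan2(-d[0],d[1]),np.linalg.norm(d))
yaw=np.arctan2(-d[0],d[1])
ex=np.array([np.cos(yaw),np.sin(yaw)]);ey=np.array([-ex[1],ex[0]])
print('O from roof', roof[:2].mean(0)[:2]-.15*ex, 'from bar', bar.mean(0)[:2]+.165*ex)
c=onz(s,[f(722,425),],.045)[0]; print('cup',c)
O=roof[:2].mean(0)[:2]-.15*ex
for n,p,z in [('front',f(254,333),.055),('back',f(407,180),.055),('cup',f(722,425),.045),('beans',f(765,250),.12),('yellow',f(645,325),.045),('blue',(312.5,262.5),.045)]:
    w=onz(s,[p],z)[0]; r=w[:2]-O; print(n,w.round(4),'case',(r@ex).round(4),(r@ey).round(4))
E
```

```text
roof [[ 0.8633  0.2357  0.17  ]
 [ 0.8202 -0.1592  0.17  ]
 [ 0.7317  0.2471  0.17  ]
 [ 0.6923 -0.146   0.17  ]]
bar [[ 0.5404  0.1655  0.099 ]
 [ 0.5219 -0.0231  0.099 ]] 0.1894474368556167
yaw bar -0.09781657330762536
yaw roof -0.1087690218535653 0.39723602329364294
O from roof [0.69262796 0.05451951] from bar [0.69513569 0.05326925]
cup [ 0.53269218 -0.31113835  0.045     ]
front [0.6245 0.1271 0.055 ] case -0.0757 0.0648
back [ 0.7673 -0.0173  0.055 ] case 0.082 -0.0633
cup [ 0.5327 -0.3111  0.045 ] case -0.1193 -0.3809
beans [ 0.687  -0.3393  0.12  ] case 0.0371 -0.3921
yellow [ 0.6282 -0.24    0.045 ] case -0.0321 -0.2998
blue [ 0.3547 -0.2348  0.045 ] case -0.3045 -0.3243
```

Request:
{"fn": "arm_command", "kwargs": {"moves": [{"dx": 0.3, "dy": -0.49, "turn": -0.114}, {"dx": 0.3, "dy": -0.49, "turn": -0.114}, {"dx": 0.3, "dy": -0.49, "turn": -0.114}, {"dx": 0.3, "dy": -0.49, "turn": -0.114}, {"dx": 0.3, "dy": -0.49, "turn": -0.114}, {"dx": 0.3, "dy": -0.49, "turn": -0.114}, {"dx": 0.3, "dy": -0.49, "turn": -0.114}, {"dx": 0.3, "dy": -0.49, "turn": -0.114}, {"dx": 0.3, "dy": -0.49, "turn": -0.114}, {"dx": 0.3, "dy": -0.49, "turn": -0.114}, {"dx": 0.3, "dy": -0.49, "turn": -0.114}, {"dx": 0.3, "dy": -0.49, "turn": -0.114}]}}

```text
validation failed for argument at $.mo...
```

Request:
{"fn": "arm_command", "kwargs": {"moves": [{"dx": 0.3, "dy": -0.49, "dz": 0.0, "turn": -0.114}]}}

```text
time_s: 0.3
position: [0.1741, 0.6326, 0.404]
ee_rot: [-1.333, -0.986, 0.987]
ft_force: [-0.3, -0.5, 0.4]
gripper_width: 1.0
```

Request:
{"fn": "arm_command", "kwargs": {"moves": [{"dx": 0.3, "dy": -0.49, "dz": 0, "turn": -0.114}, {"dx": 0.3, "dy": -0.49, "dz": 0, "turn": -0.114}, {"dx": 0.3, "dy": -0.49, "dz": 0, "turn": -0.114}, {"dx": 0.3, "dy": -0.49, "dz": 0, "turn": -0.114}, {"dx": 0.3, "dy": -0.49, "dz": 0, "turn": -0.114}, {"dx": 0.3, "dy": -0.49, "dz": 0, "turn": -0.114}, {"dx": 0.3, "dy": -0.49, "dz": 0, "turn": -0.114}, {"dx": 0.3, "dy": -0.49, "dz": 0, "turn": -0.114}, {"dx": 0.3, "dy": -0.49, "dz": 0, "turn": -0.114}, {"dx": 0.3, "dy": -0.49, "dz": 0, "turn": -0.114}, {"dx": 0.3, "dy": -0.49, "dz": 0, "turn": -0.114}]}}

```text
time_s: 1.4
position: [0.3434, 0.3593, 0.4047]
ee_rot: [-1.518, -0.476, 0.475]
ft_force: [0.0, 0.4, 0.7]
gripper_width: 1.001
```

Request:
{"fn": "arm_command", "kwargs": {"moves": [{"dx": 0.3, "dy": -0.49, "dz": 0, "turn": -0.114}, {"dx": 0.3, "dy": -0.49, "dz": 0, "turn": -0.114}, {"dx": 0.3, "dy": -0.49, "dz": 0, "turn": -0.114}, {"dx": 0.3, "dy": -0.49, "dz": 0, "turn": -0.114}, {"dx": 0.3, "dy": -0.49, "dz": 0, "turn": -0.114}, {"dx": 0.3, "dy": -0.49, "dz": 0, "turn": -0.114}, {"dx": 0.3, "dy": -0.49, "dz": 0, "turn": -0.114}, {"dx": 0.3, "dy": -0.49, "dz": 0, "turn": -0.114}]}}

```text
time_s: 2.2
position: [0.463, 0.163, 0.4048]
ee_rot: [-1.568, -0.102, 0.101]
ft_force: [1.3, 0.5, 0.1]
gripper_width: 1.002
```

```bash
python3 - <<'E'
from h import *
for n in ['scene','wrist']: snap(n,n+'1.png')
o=bot.get_obs(); print(np.round(cv2.Rodrigues(np.array(o['ee_rot'],float))[0],3),o['position'],o['q'])
E
```

```text
[[ 0.992  0.001 -0.124]
 [ 0.124 -0.001  0.992]
 [ 0.001 -1.    -0.001]] [0.46404848 0.16043623 0.40496529] [-0.88892479  0.1767143   0.48775616  2.01058642 -0.09784503  0.97604801
 -0.22857867]
```

View pics/scene1.png

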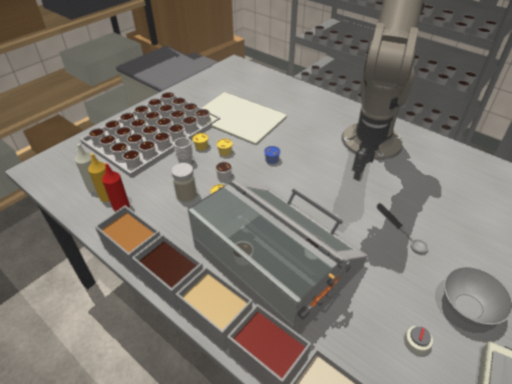

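View pics/wrist1.png

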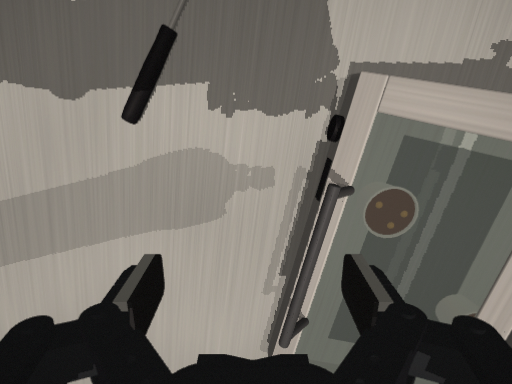

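```bash
python3 - <<'E'
from h import *
a=cv2.imread('pics/scene1.png'); b=a[0:200,310:460].copy()
b=cv2.resize(b,None,fx=3,fy=3,interpolation=cv2.INTER_CUBIC)
s=snap('scene'); o=bot.get_obs(); p=np.array(o['position'])
for dz in [-.155,0,.1,.2,.3]:
    u=proj(s,[p+[0,0,dz],p+[0,0.05,dz],p+[.05,0,dz],p-[0,0.05,-dz],p-[.05,0,-dz]])
    for q in u: cv2.circle(b,tuple(int(t) for t in (q-[310,0])*3),3,(0,0,255),-1)
    print(dz,u.round(0).tolist())
cv2.imwrite('pics/armz.png',b)
E
```

```text
-0.155 [[363.0, 169.0], [380.0, 177.0], [354.0, 178.0], [347.0, 161.0], [372.0, 160.0]]
0 [[375.0, 121.0], [394.0, 129.0], [365.0, 130.0], [357.0, 114.0], [384.0, 113.0]]
0.1 [[383.0, 85.0], [404.0, 92.0], [373.0, 93.0], [364.0, 78.0], [393.0, 77.0]]
0.2 [[393.0, 42.0], [416.0, 49.0], [383.0, 50.0], [372.0, 36.0], [403.0, 35.0]]
0.3 [[405.0, -8.0], [430.0, -2.0], [394.0, -2.0], [382.0, -13.0], [415.0, -14.0]]
```

View pics/armz.png

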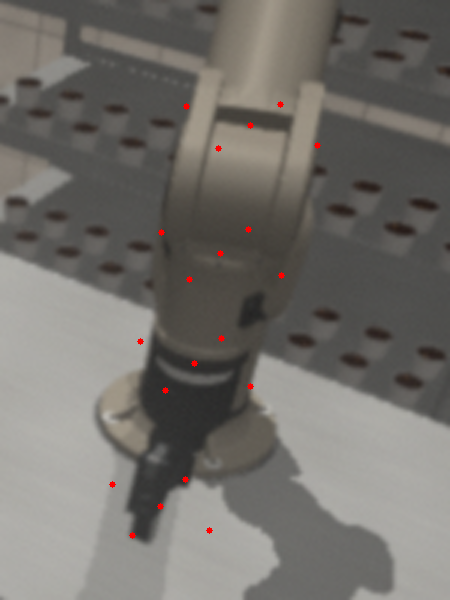

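```bash
python3 - <<'E'
from h import *
s=snap('wrist','wrist2.png')
a=cv2.imread('pics/wrist2.png'); g=a[170:360,260:370]; cv2.imwrite('pics/w2c.png',cv2.resize(g,None,fx=3,fy=3,interpolation=cv2.INTER_CUBIC))
s=snap('wrist'); w=onz(s,[(340,188),(288,343)],.099); print(w, np.linalg.norm(w[0]-w[1]), w.mean(0))
print(bot.get_obs()['position'])
E
```

```text
[[ 0.54231135  0.17036678  0.099     ]
 [ 0.52450463 -0.0130983   0.099     ]] 0.18432719512015153 [0.53340799 0.07863424 0.099     ]
[0.46213739 0.16505268 0.40462852]
```

View pics/w2c.png

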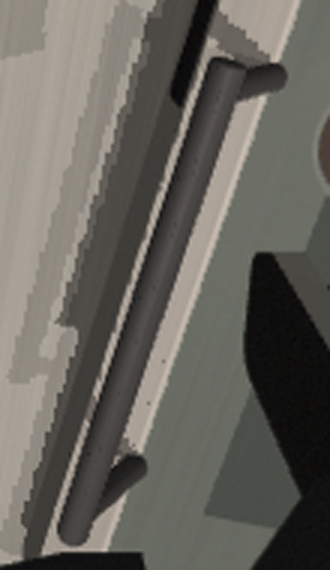

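Request:
{"fn": "arm_command", "kwargs": {"moves": [{"dx": 0.345, "dy": -0.475, "dz": 0, "turn": -0.114}, {"dx": 0.345, "dy": -0.475, "dz": 0, "turn": -0.114}, {"dx": 0.345, "dy": -0.475, "dz": 0, "turn": -0.114}, {"dx": 0.345, "dy": -0.475, "dz": 0, "turn": -0.115}, {"dx": 0, "dy": 0, "dz": -0.4, "turn": 0}, {"dx": 0, "dy": 0, "dz": -0.4, "turn": 0}, {"dx": 0, "dy": 0, "dz": -0.4, "turn": 0}, {"dx": 0, "dy": 0, "dz": 0, "turn": 0}], "gripper": 0.55, "newtons": 30}}

```text
time_s: 3.25
position: [0.53, 0.0714, 0.3423]
ee_rot: [-1.571, 0.085, -0.077]
ft_force: [0.1, -0.1, -0.6]
gripper_width: 0.447
```

```bash
python3 - <<'E'
from h import *
s=snap('wrist','wrist3.png'); snap('top','top3.png'); snap('scene','scene3.png')
o=bot.get_obs(); print(np.round(cv2.Rodrigues(np.array(o['ee_rot'],float))[0],3),o['position'],o['q'])
E
```

```text
[[ 0.995  0.001  0.104]
 [-0.104  0.     0.995]
 [ 0.001 -1.     0.001]] [0.5315061  0.07081492 0.34547984] [-0.69285548  0.35158055  0.55127584  1.97607482 -0.23743812  0.87577502
 -0.11974737]
```

View pics/wrist3.png

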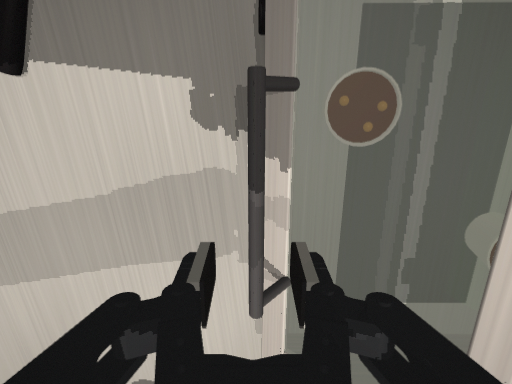

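View pics/scene3.png

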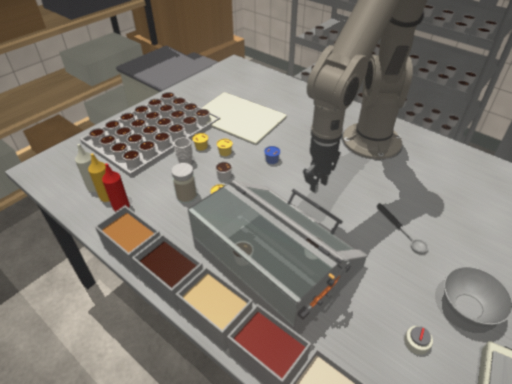

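```bash
python3 - <<'E'
from h import *
s=snap('wrist'); w=onz(s,[(257,67),(256,318)],.099); print(w, np.linalg.norm(w[0]-w[1]), w.mean(0))
s=snap('top'); 
E
```

```text
[[ 0.54361754  0.16560806  0.099     ]
 [ 0.5232476  -0.0293172   0.099     ]] 0.1959867163105495 [0.53343257 0.06814543 0.099     ]
```

Request:
{"fn": "arm_command", "kwargs": {"moves": [{"dx": 0.04, "dy": -0.04, "dz": -0.35, "turn": 0}, {"dx": 0, "dy": 0, "dz": -0.35, "turn": 0}, {"dx": 0, "dy": 0, "dz": -0.35, "turn": 0}, {"dx": 0, "dy": 0, "dz": -0.35, "turn": 0}, {"dx": 0, "dy": 0, "dz": -0.34, "turn": 0}, {"dx": 0, "dy": 0, "dz": 0, "turn": 0}]}}

```text
time_s: 4.1
position: [0.5328, 0.0685, 0.2568]
ee_rot: [-1.57, 0.084, -0.081]
ft_force: [0.1, 0.0, -0.4]
gripper_width: 0.451
```

Request:
{"fn": "arm_command", "kwargs": {"moves": [{"dx": 0, "dy": 0, "dz": 0, "turn": 0}, {"dx": 0, "dy": 0, "dz": 0, "turn": 0}, {"dx": 0, "dy": 0, "dz": 0, "turn": 0}, {"dx": 0, "dy": 0, "dz": 0, "turn": 0}, {"dx": 0, "dy": 0, "dz": 0, "turn": 0}], "gripper": 1, "newtons": 30}}

```text
time_s: 4.6
position: [0.5318, 0.0684, 0.2585]
ee_rot: [-1.568, 0.086, -0.079]
ft_force: [-7.2, 0.6, 6.9]
gripper_width: 0.125
```

```bash
python3 - <<'E'
from h import *
s=snap('wrist','wrist4.png')
print(bot.get_obs()['position'],bot.get_obs()['gripper_width'],bot.get_obs()['ft_force'])
E
```

```text
[0.53178725 0.06842176 0.25852839] 0.1307372986200177 [-9.08519484  1.44852836  5.76037569]
```

View pics/wrist4.png

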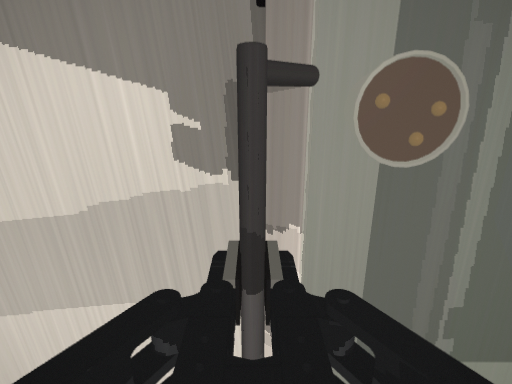

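```bash
cat >> h.py <<'E'
yaw=-0.1047; EX=np.array([np.cos(yaw),np.sin(yaw)]); EY=np.array([-EX[1],EX[0]]); R=0.1796; A0=np.deg2rad(180+23.28)
def arc(t): a=A0-np.asarray(t); return np.c_[R*np.cos(a),R*np.sin(a)]
def arcrows(t0,t1,n):
    p=arc(np.linspace(t0,t1,n+1)); d=np.diff(p,axis=0)/.05
    return np.c_[d[:,0]*EX[0],d[:,0]*EX[1],d[:,1]].round(3)
E
python3 - <<'E'
from h import *
print(arcrows(0,1.86,24).tolist())
E
```

```text
[[-0.099, 0.01, 0.26], [-0.079, 0.008, 0.267], [-0.058, 0.006, 0.272], [-0.037, 0.004, 0.276], [-0.016, 0.002, 0.278], [0.006, -0.001, 0.278], [0.027, -0.003, 0.277], [0.048, -0.005, 0.274], [0.069, -0.007, 0.269], [0.09, -0.009, 0.263], [0.11, -0.012, 0.256], [0.129, -0.014, 0.246], [0.148, -0.016, 0.235], [0.165, -0.017, 0.223], [0.182, -0.019, 0.21], [0.198, -0.021, 0.195], [0.212, -0.022, 0.179], [0.225, -0.024, 0.162], [0.237, -0.025, 0.144], [0.247, -0.026, 0.125], [0.256, -0.027, 0.105], [0.264, -0.028, 0.085], [0.269, -0.028, 0.064], [0.273, -0.029, 0.043]]
```

Request:
{"fn": "arm_command", "kwargs": {"moves": [{"dx": -0.1, "dy": 0.01, "dz": 0.26, "turn": 0}, {"dx": -0.08, "dy": 0.008, "dz": 0.267, "turn": 0}, {"dx": -0.058, "dy": 0.006, "dz": 0.272, "turn": 0}, {"dx": -0.037, "dy": 0.004, "dz": 0.276, "turn": 0}, {"dx": -0.016, "dy": 0.002, "dz": 0.278, "turn": 0}, {"dx": 0.006, "dy": -0.001, "dz": 0.278, "turn": 0}]}}

```text
time_s: 5.25
position: [0.5173, 0.0699, 0.3401]
ee_rot: [-1.569, 0.085, -0.079]
ft_force: [-5.3, 3.0, -5.9]
gripper_width: 0.126
```

Request:
{"fn": "arm_command", "kwargs": {"moves": [{"dx": 0.027, "dy": -0.003, "dz": 0.277, "turn": 0}, {"dx": 0.048, "dy": -0.005, "dz": 0.274, "turn": 0}, {"dx": 0.069, "dy": -0.007, "dz": 0.269, "turn": 0}, {"dx": 0.09, "dy": -0.009, "dz": 0.263, "turn": 0}, {"dx": 0.11, "dy": -0.012, "dz": 0.256, "turn": 0}, {"dx": 0.129, "dy": -0.014, "dz": 0.246, "turn": 0}]}}

```text
time_s: 5.85
position: [0.5393, 0.0676, 0.4188]
ee_rot: [-1.568, 0.091, -0.074]
ft_force: [-16.2, 3.9, 0.9]
gripper_width: 0.125
```

```bash
python3 - <<'E'
from h import *
s=snap('scene','scene5.png'); o=bot.get_obs()
print(o['position'],o['gripper_width'],o['ft_force'],o['q'],np.round(cv2.Rodrigues(np.array(o['ee_rot'],float))[0],3))
p=np.array([.533,.068])+EX*(arc(.93)-arc(0))[0,0]; print(p,.257+(arc(.93)-arc(0))[0,1])
E
```

```text
[0.54018441 0.06740664 0.42090817] 0.12629676543221816 [-21.50542185   3.01235573   8.78044321] [-0.72420784  0.27408732  0.59358074  1.87868761 -0.180043    1.05016031
 -0.16130009] [[ 0.994 -0.01   0.105]
 [-0.105  0.003  0.995]
 [-0.01  -1.     0.002]]
[0.54239581 0.06701265] 0.41779616485321314
```

View pics/scene5.png

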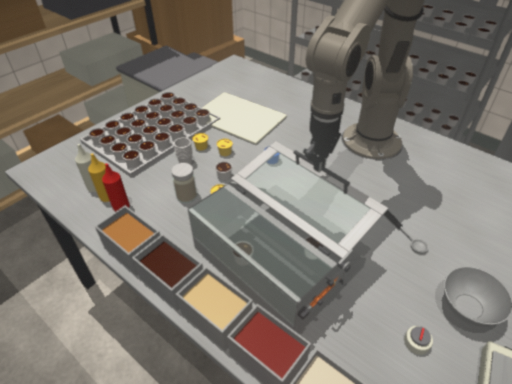

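Request:
{"fn": "arm_command", "kwargs": {"moves": [{"dx": 0.09, "dy": -0.01, "dz": 0.25, "turn": 0}, {"dx": 0.165, "dy": -0.017, "dz": 0.223, "turn": 0}, {"dx": 0.182, "dy": -0.019, "dz": 0.21, "turn": 0}, {"dx": 0.198, "dy": -0.021, "dz": 0.195, "turn": 0}, {"dx": 0.212, "dy": -0.022, "dz": 0.179, "turn": 0}, {"dx": 0.225, "dy": -0.024, "dz": 0.162, "turn": 0}]}}

```text
time_s: 6.5
position: [0.5928, 0.0617, 0.4827]
ee_rot: [-1.565, 0.091, -0.073]
ft_force: [-28.0, 2.7, 24.9]
gripper_width: 0.118
```

Request:
{"fn": "arm_command", "kwargs": {"moves": [{"dx": 0.237, "dy": -0.025, "dz": 0.144, "turn": 0}, {"dx": 0.247, "dy": -0.026, "dz": 0.125, "turn": 0}, {"dx": 0.256, "dy": -0.027, "dz": 0.105, "turn": 0}, {"dx": 0.264, "dy": -0.028, "dz": 0.085, "turn": 0}, {"dx": 0.269, "dy": -0.028, "dz": 0.064, "turn": 0}, {"dx": 0, "dy": 0, "dz": 0, "turn": 0}]}}

```text
time_s: 7.1
position: [0.661, 0.0549, 0.5109]
ee_rot: [-1.567, 0.076, -0.088]
ft_force: [-4.9, 2.7, 10.6]
gripper_width: 0.123
```

```bash
python3 - <<'E'
from h import *
s=snap('scene','scene6.png'); o=bot.get_obs()
print(o['position'],o['gripper_width'],o['ft_force'])
a=cv2.imread('pics/scene6.png'); b=a[60:330,200:460]; cv2.imwrite('pics/s6c.png',cv2.resize(b,None,fx=2.2,fy=2.2,interpolation=cv2.INTER_CUBIC))
for t in [1.7,1.78,1.86]: print(t,np.array([.5315,.068])+EX*(arc(t)-arc(0))[0,0],.257+(arc(t)-arc(0))[0,1])
E
```

```text
[0.66054327 0.05482088 0.51081324] 0.1256124058033263 [-4.17822313  2.50561574  9.48762495]
1.7 [0.64670913 0.05589333] 0.5007307152191434
1.78 [0.66059495 0.05443415] 0.5041047647709629
1.86 [0.67470452 0.05295146] 0.5063522321506942
```

View pics/s6c.png

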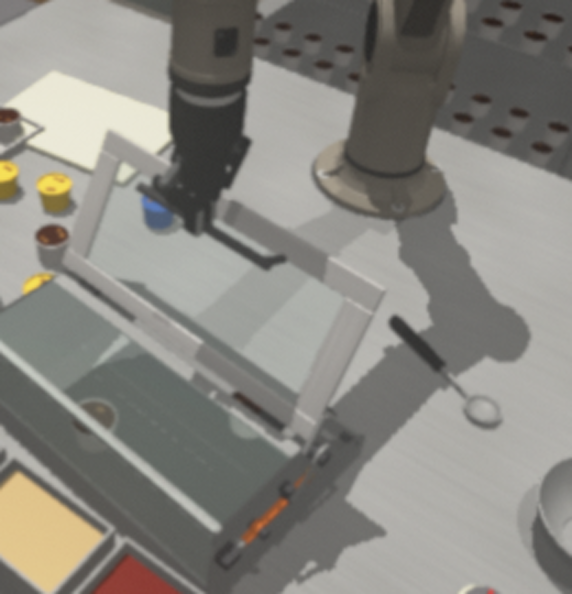

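Request:
{"fn": "arm_command", "kwargs": {"moves": [{"dx": 0.137, "dy": -0.015, "dz": 0.06, "turn": 0}, {"dx": 0.136, "dy": -0.014, "dz": 0.03, "turn": 0}, {"dx": 0, "dy": 0, "dz": 0, "turn": 0}]}}

```text
time_s: 7.45
position: [0.6735, 0.0537, 0.5131]
ee_rot: [-1.568, 0.08, -0.085]
ft_force: [-3.7, 3.9, 5.0]
gripper_width: 0.122
```

```bash
python3 - <<'E'
from h import *
s=snap('scene','scene7.png'); o=bot.get_obs()
print(o['position'],o['gripper_width'],o['ft_force'])
a=cv2.imread('pics/scene7.png'); b=a[220:340,270:400]; cv2.imwrite('pics/s7c.png',cv2.resize(b,None,fx=4.5,fy=4.5,interpolation=cv2.INTER_CUBIC))
E
```

```text
[0.67341995 0.05366935 0.51308493] 0.12324439878790494 [-3.53999066  1.90746825  5.76600729]
```

View pics/s7c.png

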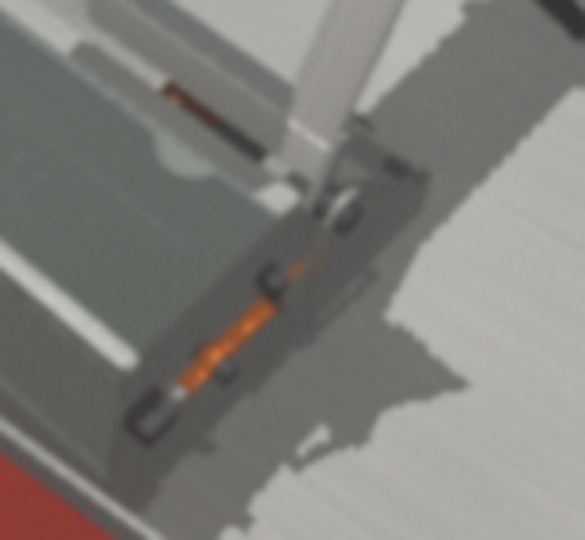

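Request:
{"fn": "arm_command", "kwargs": {"moves": [{"dx": -0.17, "dy": 0.018, "dz": -0.03, "turn": 0}, {"dx": 0, "dy": 0, "dz": 0, "turn": 0}]}}

```text
time_s: 7.7
position: [0.6644, 0.0545, 0.5117]
ee_rot: [-1.567, 0.079, -0.085]
ft_force: [-5.1, 2.3, 6.9]
gripper_width: 0.122
```

Request:
{"fn": "arm_command", "kwargs": {"moves": [{"dx": -0.1, "dy": 0.01, "dz": -0.02, "turn": 0}, {"dx": 0, "dy": 0, "dz": 0, "turn": 0}]}}

```text
time_s: 7.9
position: [0.6599, 0.055, 0.511]
ee_rot: [-1.567, 0.078, -0.087]
ft_force: [-2.1, 2.3, 6.5]
gripper_width: 0.119
```

Request:
{"fn": "arm_command", "kwargs": {"moves": [{"dx": -0.1, "dy": 0.01, "dz": -0.03, "turn": 0}, {"dx": 0, "dy": 0, "dz": 0, "turn": 0}]}}

```text
time_s: 8.1
position: [0.6549, 0.0554, 0.5097]
ee_rot: [-1.567, 0.077, -0.087]
ft_force: [-2.8, 3.2, 7.5]
gripper_width: 0.123
```

Request:
{"fn": "arm_command", "kwargs": {"moves": [{"dx": -0.1, "dy": 0.01, "dz": -0.03, "turn": 0}, {"dx": 0, "dy": 0, "dz": 0, "turn": 0}]}}

```text
time_s: 8.3
position: [0.6503, 0.0559, 0.5086]
ee_rot: [-1.567, 0.076, -0.089]
ft_force: [-0.1, 2.2, 7.0]
gripper_width: 0.121
```

Request:
{"fn": "arm_command", "kwargs": {"moves": [{"dx": -0.1, "dy": 0.01, "dz": -0.035, "turn": 0}, {"dx": 0, "dy": 0, "dz": 0, "turn": 0}]}}

```text
time_s: 8.5
position: [0.6462, 0.0562, 0.5076]
ee_rot: [-1.567, 0.073, -0.092]
ft_force: [3.8, 3.2, 7.3]
gripper_width: 0.125
```

Request:
{"fn": "arm_command", "kwargs": {"moves": [{"dx": -0.1, "dy": 0.01, "dz": -0.035, "turn": 0}, {"dx": 0, "dy": 0, "dz": 0, "turn": 0}]}}

```text
time_s: 8.7
position: [0.6419, 0.0567, 0.5064]
ee_rot: [-1.567, 0.071, -0.094]
ft_force: [7.6, 2.0, 8.7]
gripper_width: 0.121
```

```bash
python3 - <<'E'
from h import *
s=snap('scene','scene8.png'); snap('wrist','wrist8.png'); o=bot.get_obs()
print(o['position'],o['gripper_width'],o['ft_force'])
a=np.hstack([cv2.imread('pics/scene%d.png'%i)[60:330,210:410] for i in (6,7,8)]); cv2.imwrite('pics/s8c.png',cv2.resize(a,None,fx=1.33,fy=1.33))
E
```

```text
[0.64206616 0.05663954 0.50643854] 0.12909835659412683 [5.75848963 1.81221988 9.10141634]
```

View pics/s8c.png

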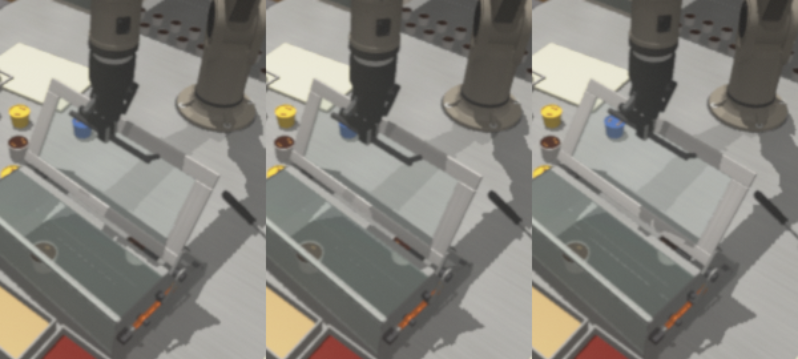

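View pics/wrist8.png

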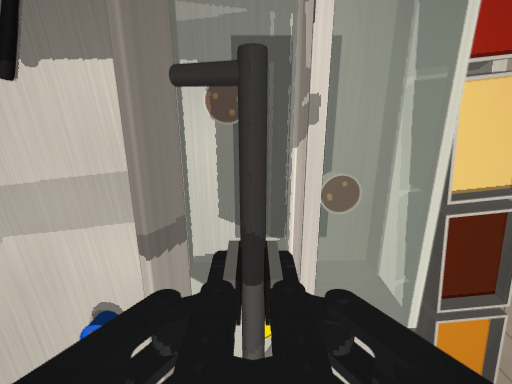

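```bash
python3 - <<'E'
from h import *
print(arcrows(1.67,1.96,6).tolist())
for t in [1.67,1.9,1.96]: print(t,np.array([.5315,.068])+EX*(arc(t)-arc(0))[0,0])
E
```

```text
[[0.166, -0.017, 0.048], [0.168, -0.018, 0.04], [0.17, -0.018, 0.032], [0.171, -0.018, 0.024], [0.172, -0.018, 0.016], [0.172, -0.018, 0.007]]
1.67 [0.64157782 0.05643255]
1.9 [0.68181504 0.05220425]
1.96 [0.69251854 0.05107949]
```

Request:
{"fn": "arm_command", "kwargs": {"moves": [{"dx": 0.166, "dy": -0.017, "dz": 0.048, "turn": 0}, {"dx": 0.168, "dy": -0.018, "dz": 0.04, "turn": 0}, {"dx": 0.17, "dy": -0.018, "dz": 0.032, "turn": 0}, {"dx": 0.171, "dy": -0.018, "dz": 0.024, "turn": 0}, {"dx": 0.172, "dy": -0.018, "dz": 0.016, "turn": 0}, {"dx": 0.172, "dy": -0.018, "dz": 0.01, "turn": 0}, {"dx": 0, "dy": 0, "dz": 0, "turn": 0}]}}

```text
time_s: 9.5
position: [0.6918, 0.0518, 0.5126]
ee_rot: [-1.568, 0.077, -0.087]
ft_force: [-1.3, 3.3, 5.8]
gripper_width: 0.125
```

Request:
{"fn": "arm_command", "kwargs": {"moves": [{"dx": -0.15, "dy": 0.016, "dz": -0.01, "turn": 0}, {"dx": 0, "dy": 0, "dz": 0, "turn": 0}]}}

```text
time_s: 9.7
position: [0.6835, 0.0525, 0.5122]
ee_rot: [-1.568, 0.077, -0.087]
ft_force: [-0.6, 2.4, 6.2]
gripper_width: 0.125
```

Request:
{"fn": "arm_command", "kwargs": {"moves": [{"dx": -0.1, "dy": 0.01, "dz": -0.01, "turn": 0}, {"dx": 0, "dy": 0, "dz": 0, "turn": 0}]}}

```text
time_s: 9.9
position: [0.6787, 0.053, 0.5119]
ee_rot: [-1.567, 0.077, -0.087]
ft_force: [-0.2, 2.6, 6.4]
gripper_width: 0.122
```

Request:
{"fn": "arm_command", "kwargs": {"moves": [{"dx": -0.1, "dy": 0.01, "dz": -0.015, "turn": 0}, {"dx": 0, "dy": 0, "dz": 0, "turn": 0}]}}

```text
time_s: 10.1
position: [0.6736, 0.0535, 0.5112]
ee_rot: [-1.567, 0.077, -0.087]
ft_force: [-1.2, 2.2, 5.6]
gripper_width: 0.123
```

Request:
{"fn": "arm_command", "kwargs": {"moves": [{"dx": -0.1, "dy": 0.01, "dz": -0.015, "turn": 0}, {"dx": 0, "dy": 0, "dz": 0, "turn": 0}]}}

```text
time_s: 10.3
position: [0.6686, 0.054, 0.5103]
ee_rot: [-1.567, 0.077, -0.087]
ft_force: [-1.9, 3.0, 5.7]
gripper_width: 0.122
```

Request:
{"fn": "arm_command", "kwargs": {"moves": [{"dx": -0.1, "dy": 0.01, "dz": -0.02, "turn": 0}, {"dx": 0, "dy": 0, "dz": 0, "turn": 0}]}}

```text
time_s: 10.5
position: [0.6635, 0.0545, 0.5093]
ee_rot: [-1.567, 0.078, -0.087]
ft_force: [-1.4, 2.9, 6.8]
gripper_width: 0.122
```

```bash
python3 - <<'E'
from h import *
s=snap('scene','scene9.png'); snap('top','top9.png'); o=bot.get_obs()
print(o['position'],o['gripper_width'],o['ft_force'])
a=cv2.imread('pics/scene9.png'); b=a[220:340,270:400]; cv2.imwrite('pics/s9c.png',cv2.resize(b,None,fx=4.5,fy=4.5,interpolation=cv2.INTER_CUBIC))
E
```

```text
[0.66371872 0.05444716 0.50931208] 0.12368786996158537 [-1.93748194  3.07849963  7.0066701 ]
```

View pics/s9c.png

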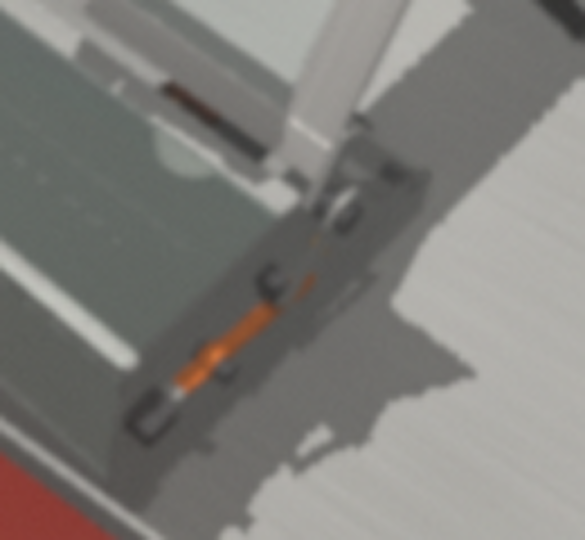

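View pics/top9.png

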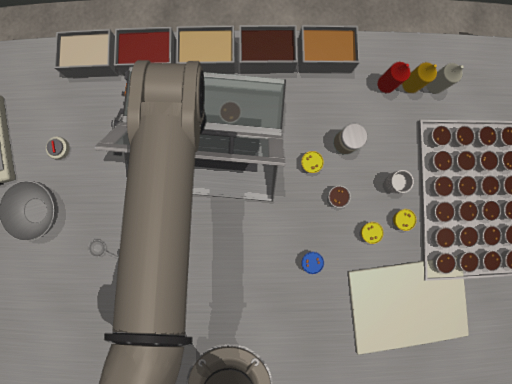

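Request:
{"fn": "arm_command", "kwargs": {"moves": [{"dx": -0.1, "dy": 0.01, "dz": -0.025, "turn": 0}, {"dx": -0.1, "dy": 0.01, "dz": -0.03, "turn": 0}, {"dx": 0, "dy": 0, "dz": 0, "turn": 0}]}}

```text
time_s: 10.9
position: [0.6534, 0.0555, 0.5068]
ee_rot: [-1.567, 0.078, -0.087]
ft_force: [-3.2, 3.2, 9.7]
gripper_width: 0.123
```

Request:
{"fn": "arm_command", "kwargs": {"moves": [{"dx": -0.1, "dy": 0.01, "dz": -0.03, "turn": 0}, {"dx": 0, "dy": 0, "dz": 0, "turn": 0}]}}

```text
time_s: 11.1
position: [0.6484, 0.056, 0.5053]
ee_rot: [-1.567, 0.078, -0.086]
ft_force: [-4.0, 3.0, 9.3]
gripper_width: 0.121
```

Request:
{"fn": "arm_command", "kwargs": {"moves": [{"dx": -0.1, "dy": 0.01, "dz": -0.035, "turn": 0}, {"dx": 0, "dy": 0, "dz": 0, "turn": 0}]}}

```text
time_s: 11.3
position: [0.6433, 0.0564, 0.5037]
ee_rot: [-1.567, 0.078, -0.086]
ft_force: [-3.9, 3.3, 10.9]
gripper_width: 0.12
```

```bash
python3 - <<'E'
from h import *
s=snap('scene','scene10.png'); o=bot.get_obs()
print(o['position'],o['gripper_width'],o['ft_force'],o['ee_rot'])
L=[cv2.resize(cv2.imread('pics/scene%d.png'%i)[230:330,285:375],None,fx=2.9,fy=2.9,interpolation=cv2.INTER_CUBIC) for i in (7,8,10)]
cv2.imwrite('pics/s10c.png',np.hstack(L))
E
```

```text
[0.64346199 0.05643857 0.50373571] 0.1264446088568628 [-5.14261017  3.63223558 11.20142323] [-1.56667384  0.07794847 -0.08630993]
```

View pics/s10c.png

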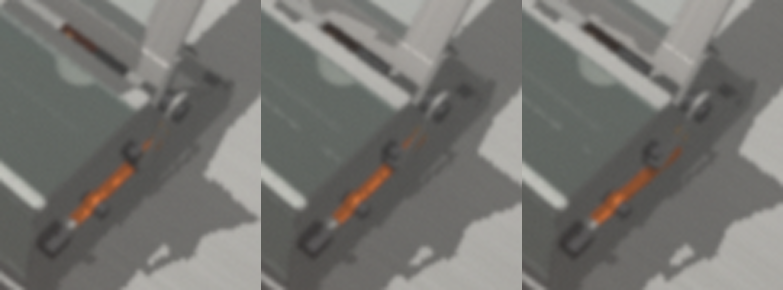

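```bash
python3 - <<'E'
from h import *
print(arcrows(1.675,0.0,24).tolist())
E
```

```text
[[-0.235, 0.025, -0.083], [-0.229, 0.024, -0.099], [-0.221, 0.023, -0.115], [-0.213, 0.022, -0.13], [-0.203, 0.021, -0.145], [-0.193, 0.02, -0.159], [-0.181, 0.019, -0.172], [-0.169, 0.018, -0.184], [-0.156, 0.016, -0.196], [-0.142, 0.015, -0.206], [-0.127, 0.013, -0.216], [-0.112, 0.012, -0.224], [-0.096, 0.01, -0.231], [-0.08, 0.008, -0.237], [-0.063, 0.007, -0.242], [-0.046, 0.005, -0.246], [-0.029, 0.003, -0.249], [-0.012, 0.001, -0.25], [0.006, -0.001, -0.251], [0.023, -0.002, -0.25], [0.04, -0.004, -0.247], [0.057, -0.006, -0.244], [0.074, -0.008, -0.239], [0.09, -0.01, -0.234]]
```

Request:
{"fn": "arm_command", "kwargs": {"moves": [{"dx": -0.235, "dy": 0.025, "dz": -0.05, "turn": 0}, {"dx": -0.229, "dy": 0.024, "dz": -0.09, "turn": 0}, {"dx": -0.221, "dy": 0.023, "dz": -0.115, "turn": 0}, {"dx": -0.213, "dy": 0.022, "dz": -0.13, "turn": 0}, {"dx": -0.203, "dy": 0.021, "dz": -0.145, "turn": 0}, {"dx": -0.193, "dy": 0.02, "dz": -0.159, "turn": 0}]}}

```text
time_s: 11.95
position: [0.5784, 0.0632, 0.4665]
ee_rot: [-1.568, 0.08, -0.085]
ft_force: [1.7, 3.9, -4.1]
gripper_width: 0.124
```

Request:
{"fn": "arm_command", "kwargs": {"moves": [{"dx": -0.181, "dy": 0.019, "dz": -0.172, "turn": 0}, {"dx": -0.169, "dy": 0.018, "dz": -0.184, "turn": 0}, {"dx": -0.156, "dy": 0.016, "dz": -0.196, "turn": 0}, {"dx": -0.142, "dy": 0.015, "dz": -0.206, "turn": 0}, {"dx": -0.127, "dy": 0.013, "dz": -0.216, "turn": 0}, {"dx": -0.112, "dy": 0.012, "dz": -0.224, "turn": 0}]}}

```text
time_s: 12.55
position: [0.5336, 0.0678, 0.4049]
ee_rot: [-1.569, 0.083, -0.082]
ft_force: [-0.7, 3.4, -1.8]
gripper_width: 0.117
```

Forces are small; continue down.

Request:
{"fn": "arm_command", "kwargs": {"moves": [{"dx": -0.096, "dy": 0.01, "dz": -0.231, "turn": 0}, {"dx": -0.08, "dy": 0.008, "dz": -0.237, "turn": 0}, {"dx": -0.063, "dy": 0.007, "dz": -0.242, "turn": 0}, {"dx": -0.046, "dy": 0.005, "dz": -0.246, "turn": 0}, {"dx": -0.029, "dy": 0.003, "dz": -0.249, "turn": 0}, {"dx": -0.012, "dy": 0.001, "dz": -0.25, "turn": 0}]}}

```text
time_s: 13.15
position: [0.517, 0.0695, 0.3316]
ee_rot: [-1.569, 0.084, -0.08]
ft_force: [-4.8, 4.1, -2.5]
gripper_width: 0.126
```

Request:
{"fn": "arm_command", "kwargs": {"moves": [{"dx": 0.006, "dy": -0.001, "dz": -0.251, "turn": 0}, {"dx": 0.023, "dy": -0.002, "dz": -0.25, "turn": 0}, {"dx": 0.04, "dy": -0.004, "dz": -0.247, "turn": 0}, {"dx": 0.057, "dy": -0.006, "dz": -0.244, "turn": 0}, {"dx": 0.05, "dy": -0.005, "dz": -0.16, "turn": 0}, {"dx": 0, "dy": 0, "dz": 0, "turn": 0}]}}

```text
time_s: 13.75
position: [0.525, 0.0689, 0.2728]
ee_rot: [-1.57, 0.087, -0.077]
ft_force: [-6.7, 5.2, -4.4]
gripper_width: 0.121
```

Request:
{"fn": "arm_command", "kwargs": {"moves": [{"dx": 0.06, "dy": -0.006, "dz": -0.15, "turn": 0}, {"dx": 0.03, "dy": -0.003, "dz": -0.08, "turn": 0}, {"dx": 0, "dy": 0, "dz": 0, "turn": 0}]}}

```text
time_s: 14.05
position: [0.5289, 0.0685, 0.2613]
ee_rot: [-1.57, 0.088, -0.075]
ft_force: [-7.5, 4.9, -5.4]
gripper_width: 0.125
```

Request:
{"fn": "arm_command", "kwargs": {"moves": [{"dx": 0.02, "dy": -0.002, "dz": -0.06, "turn": 0}, {"dx": 0, "dy": 0, "dz": 0, "turn": 0}]}}

```text
time_s: 14.25
position: [0.5299, 0.0684, 0.2586]
ee_rot: [-1.57, 0.088, -0.076]
ft_force: [-7.1, 4.8, -6.0]
gripper_width: 0.125
```

```bash
python3 - <<'E'
from h import *
s=snap('scene','scene11.png'); o=bot.get_obs()
print(o['position'],o['gripper_width'],o['ft_force'],o['ee_rot'])
L=[cv2.resize(cv2.imread('pics/scene%s.png'%i)[180:320,185:375],None,fx=2.05,fy=2.05,interpolation=cv2.INTER_CUBIC) for i in (3,11)]
cv2.imwrite('pics/s11c.png',np.hstack(L))
E
```

```text
[0.5298744  0.06838715 0.25865665] 0.12580447290259175 [-7.43285794  4.57082706 -5.87011153] [-1.57027606  0.08767782 -0.07569238]
```

View pics/s11c.png

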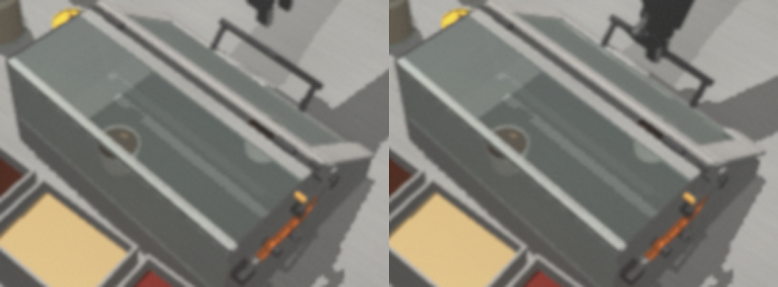

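Request:
{"fn": "arm_command", "kwargs": {"moves": [{"dx": 0.02, "dy": -0.002, "dz": -0.08, "turn": 0}, {"dx": 0, "dy": 0, "dz": 0, "turn": 0}]}}

```text
time_s: 14.5
position: [0.5312, 0.0683, 0.2547]
ee_rot: [-1.57, 0.087, -0.077]
ft_force: [-8.5, 4.7, -5.3]
gripper_width: 0.122
```

Request:
{"fn": "arm_command", "kwargs": {"moves": [{"dx": 0.02, "dy": -0.002, "dz": -0.08, "turn": 0}, {"dx": 0, "dy": 0, "dz": 0, "turn": 0}]}}

```text
time_s: 14.7
position: [0.5322, 0.068, 0.252]
ee_rot: [-1.569, 0.088, -0.076]
ft_force: [-10.8, 4.6, 7.1]
gripper_width: 0.127
```

```bash
python3 - <<'E'
from h import *
print(arcrows(0,1.84,24).tolist())
E
```

```text
[[-0.098, 0.01, 0.257], [-0.079, 0.008, 0.264], [-0.058, 0.006, 0.269], [-0.038, 0.004, 0.273], [-0.017, 0.002, 0.275], [0.004, -0.0, 0.275], [0.025, -0.003, 0.274], [0.046, -0.005, 0.271], [0.067, -0.007, 0.267], [0.087, -0.009, 0.261], [0.106, -0.011, 0.254], [0.125, -0.013, 0.245], [0.144, -0.015, 0.234], [0.161, -0.017, 0.223], [0.178, -0.019, 0.21], [0.193, -0.02, 0.195], [0.207, -0.022, 0.18], [0.22, -0.023, 0.163], [0.232, -0.024, 0.146], [0.243, -0.025, 0.128], [0.252, -0.026, 0.109], [0.259, -0.027, 0.089], [0.265, -0.028, 0.069], [0.27, -0.028, 0.048]]
```

Request:
{"fn": "arm_command", "kwargs": {"moves": [{"dx": -0.13, "dy": 0.014, "dz": 0.277, "turn": 0}, {"dx": -0.079, "dy": 0.008, "dz": 0.264, "turn": 0}, {"dx": -0.058, "dy": 0.006, "dz": 0.269, "turn": 0}, {"dx": -0.038, "dy": 0.004, "dz": 0.273, "turn": 0}, {"dx": -0.017, "dy": 0.002, "dz": 0.275, "turn": 0}, {"dx": 0.004, "dy": 0, "dz": 0.275, "turn": 0}, {"dx": 0.025, "dy": -0.003, "dz": 0.274, "turn": 0}, {"dx": 0.046, "dy": -0.005, "dz": 0.271, "turn": 0}, {"dx": 0.067, "dy": -0.007, "dz": 0.267, "turn": 0}, {"dx": 0.087, "dy": -0.009, "dz": 0.261, "turn": 0}]}}

```text
time_s: 15.7
position: [0.5278, 0.0685, 0.3873]
ee_rot: [-1.569, 0.088, -0.077]
ft_force: [-8.7, 5.0, -5.0]
gripper_width: 0.123
```

Request:
{"fn": "arm_command", "kwargs": {"moves": [{"dx": 0.106, "dy": -0.011, "dz": 0.254, "turn": 0}, {"dx": 0.125, "dy": -0.013, "dz": 0.245, "turn": 0}, {"dx": 0.144, "dy": -0.015, "dz": 0.234, "turn": 0}, {"dx": 0.161, "dy": -0.017, "dz": 0.223, "turn": 0}, {"dx": 0.178, "dy": -0.019, "dz": 0.21, "turn": 0}, {"dx": 0.193, "dy": -0.02, "dz": 0.195, "turn": 0}]}}

```text
time_s: 16.3
position: [0.571, 0.0639, 0.4558]
ee_rot: [-1.568, 0.096, -0.068]
ft_force: [-30.1, 5.2, 18.4]
gripper_width: 0.125
```

Request:
{"fn": "arm_command", "kwargs": {"moves": [{"dx": 0.15, "dy": -0.016, "dz": 0.24, "turn": 0}, {"dx": 0.22, "dy": -0.023, "dz": 0.163, "turn": 0}, {"dx": 0.232, "dy": -0.024, "dz": 0.146, "turn": 0}, {"dx": 0.243, "dy": -0.025, "dz": 0.128, "turn": 0}]}}

```text
time_s: 16.7
position: [0.6162, 0.059, 0.4917]
ee_rot: [-1.567, 0.086, -0.078]
ft_force: [-16.1, 2.6, 14.0]
gripper_width: 0.122
```

Request:
{"fn": "arm_command", "kwargs": {"moves": [{"dx": 0.252, "dy": -0.026, "dz": 0.109, "turn": 0}, {"dx": 0.259, "dy": -0.027, "dz": 0.089, "turn": 0}, {"dx": 0.265, "dy": -0.028, "dz": 0.069, "turn": 0}, {"dx": 0, "dy": 0, "dz": 0, "turn": 0}]}}

```text
time_s: 17.1
position: [0.6575, 0.0548, 0.5057]
ee_rot: [-1.568, 0.08, -0.086]
ft_force: [-5.4, 4.2, 7.7]
gripper_width: 0.126
```

Request:
{"fn": "arm_command", "kwargs": {"moves": [{"dx": 0.13, "dy": -0.013, "dz": 0.03, "turn": 0}, {"dx": 0.13, "dy": -0.013, "dz": 0.025, "turn": 0}, {"dx": 0, "dy": 0, "dz": 0, "turn": 0}]}}

```text
time_s: 17.4
position: [0.6695, 0.0536, 0.5078]
ee_rot: [-1.569, 0.081, -0.084]
ft_force: [-4.5, 2.6, 5.5]
gripper_width: 0.126
```

Request:
{"fn": "arm_command", "kwargs": {"moves": [{"dx": -0.15, "dy": 0.015, "dz": -0.03, "turn": 0}, {"dx": -0.15, "dy": 0.015, "dz": -0.035, "turn": 0}, {"dx": 0, "dy": 0, "dz": 0, "turn": 0}]}}

```text
time_s: 17.7
position: [0.6542, 0.0551, 0.5049]
ee_rot: [-1.568, 0.079, -0.086]
ft_force: [-2.9, 2.5, 5.6]
gripper_width: 0.123
```

Request:
{"fn": "arm_command", "kwargs": {"moves": [{"dx": -0.1, "dy": 0.01, "dz": -0.03, "turn": 0}, {"dx": 0, "dy": 0, "dz": 0, "turn": 0}]}}

```text
time_s: 17.9
position: [0.6499, 0.0555, 0.5038]
ee_rot: [-1.568, 0.078, -0.087]
ft_force: [-0.0, 3.1, 6.3]
gripper_width: 0.125
```

Request:
{"fn": "arm_command", "kwargs": {"moves": [{"dx": -0.1, "dy": 0.01, "dz": -0.03, "turn": 0}, {"dx": 0, "dy": 0, "dz": 0, "turn": 0}]}}

```text
time_s: 18.1
position: [0.6457, 0.0559, 0.5028]
ee_rot: [-1.568, 0.075, -0.09]
ft_force: [6.1, 2.3, 5.3]
gripper_width: 0.126
```

```bash
python3 - <<'E'
from h import *
s=snap('scene','scene12.png'); o=bot.get_obs()
print(o['position'],o['gripper_width'],o['ft_force'],o['ee_rot'])
L=[cv2.resize(cv2.imread('pics/scene%d.png'%i)[230:330,285:375],None,fx=2.9,fy=2.9,interpolation=cv2.INTER_CUBIC) for i in (8,10,12)]
cv2.imwrite('pics/s12c.png',np.hstack(L))
E
```

```text
[0.64585904 0.05588853 0.50281759] 0.12338403613955824 [3.85420755 1.95093403 6.66818198] [-1.56826766  0.07489076 -0.090382  ]
```

View pics/s12c.png

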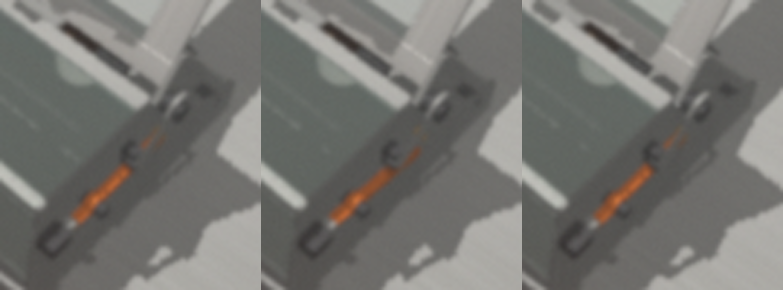

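Request:
{"fn": "arm_command", "kwargs": {"moves": [{"dx": 0.1, "dy": -0.01, "dz": 0.03, "turn": 0}, {"dx": 0, "dy": 0, "dz": 0, "turn": 0}]}}

```text
time_s: 18.35
position: [0.6505, 0.0555, 0.5039]
ee_rot: [-1.568, 0.078, -0.087]
ft_force: [1.0, 2.7, 8.4]
gripper_width: 0.124
```

Request:
{"fn": "arm_command", "kwargs": {"moves": [{"dx": 0, "dy": 0, "dz": 0, "turn": 0}, {"dx": 0, "dy": 0, "dz": 0, "turn": 0}, {"dx": 0, "dy": 0, "dz": 0, "turn": 0}], "gripper": 0.6}}

```text
time_s: 18.65
position: [0.6492, 0.055, 0.5011]
ee_rot: [-1.57, 0.084, -0.083]
ft_force: [-0.7, 0.0, -0.1]
gripper_width: 0.399
```

```bash
python3 - <<'E'
from h import *
s=snap('wrist','wrist13.png'); snap('scene','scene13.png');o=bot.get_obs()
print(o['position'],o['gripper_width'],o['ft_force'],o['q'])
E
```

```text
[0.64916634 0.05526679 0.50113661] 0.4003399782221299 [ 1.16190228  0.71371701 -0.00802924] [-0.61470294  0.4139986   0.6161274   1.52611877 -0.24450545  1.28005252
 -0.07374784]
```

View pics/wrist13.png

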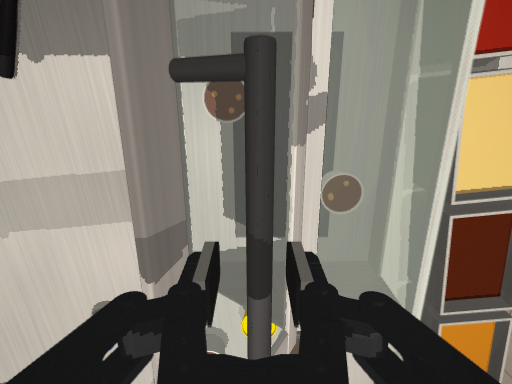

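Request:
{"fn": "arm_command", "kwargs": {"moves": [{"dx": 0.06, "dy": 0, "dz": 0.25, "turn": 0}, {"dx": 0, "dy": 0, "dz": 0.5, "turn": 0}, {"dx": 0, "dy": 0, "dz": 0.6, "turn": 0}, {"dx": -0.3, "dy": -0.4, "dz": 0.5, "turn": 0}, {"dx": -0.5, "dy": -0.5, "dz": 0.3, "turn": 0}, {"dx": -0.5, "dy": -0.6, "dz": 0, "turn": 0}, {"dx": -0.4, "dy": -0.6, "dz": 0, "turn": 0}, {"dx": 0, "dy": -0.6, "dz": 0, "turn": 0}, {"dx": 0, "dy": -0.6, "dz": 0, "turn": 0}], "gripper": 0}}

```text
time_s: 19.65
position: [0.5664, -0.1109, 0.6105]
ee_rot: [-1.568, 0.081, -0.084]
ft_force: [0.8, 0.1, -0.2]
gripper_width: 1.0
```

```bash
python3 - <<'E'
from h import *
snap('scene','scene14.png'); snap('top','top14.png');o=bot.get_obs()
print(o['position'],o['gripper_width'],o['q'])
E
```

```text
[ 0.56591478 -0.11466851  0.61057511] 1.000470603604811 [-0.48808905  0.21586195  0.72177596  1.5288701  -0.14162544  1.44858886
  0.12617634]
```

View pics/scene14.png

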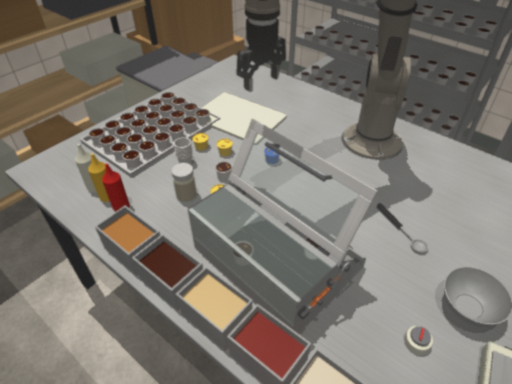

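View pics/top14.png

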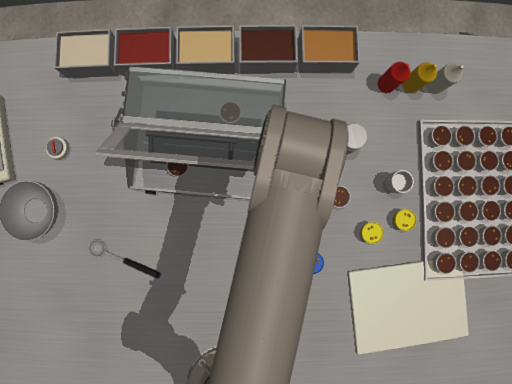

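Request:
{"fn": "arm_command", "kwargs": {"moves": [{"dx": 0, "dy": 0, "dz": 0.3, "turn": 0.225}, {"dx": 0, "dy": 0, "dz": 0.3, "turn": 0.225}, {"dx": 0, "dy": 0, "dz": 0.3, "turn": 0.225}, {"dx": 0, "dy": 0, "dz": 0.3, "turn": 0.225}, {"dx": 0, "dy": 0, "dz": 0.3, "turn": 0.225}, {"dx": 0, "dy": 0, "dz": 0.3, "turn": 0.225}, {"dx": 0, "dy": 0, "dz": 0.3, "turn": 0.225}, {"dx": 0, "dy": 0, "dz": 0.3, "turn": 0.225}, {"dx": 0, "dy": 0, "dz": 0.3, "turn": 0.225}, {"dx": 0, "dy": 0, "dz": 0.3, "turn": 0.225}, {"dx": 0, "dy": 0, "dz": 0.3, "turn": 0.225}, {"dx": 0, "dy": 0, "dz": 0.3, "turn": 0.225}]}}

```text
time_s: 20.95
position: [0.5671, -0.1088, 0.7903]
ee_rot: [-1.32, -1.018, 1.018]
ft_force: [-0.3, 0.4, 0.7]
gripper_width: 1.001
```

```bash
cat >> h.py <<'E'
def st():
    o=bot.get_obs(); M=cv2.Rodrigues(np.array(o['ee_rot'],float))[0]
    print('t',round(float(o['time_s']),2),'pos',np.round(o['position'],4),'q',np.round(o['q'],2),'f',np.round(o['ft_force'],1),'w',round(float(o['gripper_width']),3))
    print('jaw',M[:,0].round(3),'finger',M[:,1].round(3)); return o,M
E
python3 -c "
from h import *
st()"
```

```text
t 20.95 pos [ 0.5671 -0.1088  0.7903] q [-0.31  0.23  0.55  1.1  -0.12  1.84  1.51] f [-0.3  0.4  0.7] w 1.001
jaw [0.254 0.967 0.   ] finger [ 0.001 -0.    -1.   ]
```

Request:
{"fn": "arm_command", "kwargs": {"moves": [{"dx": 0, "dy": 0, "dz": 0.4, "turn": 0}, {"dx": 0, "dy": 0, "dz": 0.4, "turn": 0}, {"dx": 0, "dy": 0, "dz": 0.4, "turn": 0}, {"dx": 0, "dy": 0, "dz": 0.4, "turn": 0}]}}

```text
time_s: 21.35
position: [0.5546, -0.107, 0.8417]
ee_rot: [-1.351, -1.039, 0.997]
ft_force: [0.1, -0.4, -0.1]
gripper_width: 1.004
```

```bash
python3 -c "
from h import *
st()"
```

```text
t 21.35 pos [ 0.5546 -0.107   0.8417] q [-0.28  0.23  0.51  0.99 -0.12  1.92  1.49] f [ 0.1 -0.4 -0.1] w 1.004
jaw [0.259 0.966 0.003] finger [ 0.037 -0.007 -0.999]
```

Request:
{"fn": "arm_command", "kwargs": {"moves": [{"dx": 0, "dy": 0, "dz": 1, "turn": 0}, {"dx": 0, "dy": 0, "dz": 1, "turn": 0}, {"dx": 0, "dy": 0, "dz": 1, "turn": 0}, {"dx": 0, "dy": 0, "dz": 1, "turn": 0}]}}

```text
time_s: 21.75
position: [0.5092, -0.0988, 0.9188]
ee_rot: [-1.47, -1.146, 0.919]
ft_force: [0.8, 0.5, -0.1]
gripper_width: 0.999
```

```bash
python3 -c "
from h import *
st()"
```

```text
t 21.75 pos [ 0.5092 -0.0988  0.9188] q [-0.44  0.15  0.68  0.91 -0.11  1.92  1.49] f [ 0.8  0.5 -0.1] w 0.999
jaw [0.258 0.966 0.017] finger [ 0.193 -0.034 -0.981]
```

Request:
{"fn": "arm_command", "kwargs": {"moves": [{"dx": 0, "dy": 0, "dz": -0.5, "turn": 0}, {"dx": 0, "dy": 0, "dz": -0.5, "turn": 0}, {"dx": 0, "dy": 0, "dz": -0.5, "turn": 0}]}}

```text
time_s: 22.05
position: [0.5096, -0.0988, 0.842]
ee_rot: [-1.469, -1.145, 0.92]
ft_force: [0.6, -0.6, -0.5]
gripper_width: 1.004
```

```bash
python3 -c "
from h import *
st()"
```

```text
t 22.05 pos [ 0.5096 -0.0988  0.842 ] q [-0.51  0.06  0.65  1.17 -0.03  1.73  1.43] f [ 0.6 -0.6 -0.5] w 1.004
jaw [0.257 0.966 0.017] finger [ 0.192 -0.034 -0.981]
```

Request:
{"fn": "arm_command", "kwargs": {"moves": [{"dx": 0.3, "dy": 0, "dz": 0.8, "turn": 0.17}, {"dx": 0.3, "dy": 0, "dz": 0.8, "turn": 0.17}, {"dx": 0, "dy": 0, "dz": 1, "turn": 0}, {"dx": 0, "dy": 0, "dz": 1, "turn": 0}, {"dx": 0, "dy": 0, "dz": 1, "turn": 0}, {"dx": 0, "dy": 0, "dz": 1, "turn": 0}]}}

```text
time_s: 22.65
position: [0.4915, -0.088, 0.9872]
ee_rot: [-1.523, -1.382, 0.947]
ft_force: [0.7, -0.3, 1.1]
gripper_width: 1.001
```

```bash
python3 -c "
from h import *
st()"
```

```text
t 22.65 pos [ 0.4915 -0.088   0.9872] q [-0.36  0.15  0.59  0.74 -0.14  1.92  1.6 ] f [ 0.7 -0.3  1.1] w 1.001
jaw [0.102 0.995 0.008] finger [ 0.351 -0.028 -0.936]
```

Request:
{"fn": "arm_command", "kwargs": {"moves": [{"dx": 0, "dy": 0, "dz": 1, "turn": 0}, {"dx": 0, "dy": 0, "dz": 1, "turn": 0}, {"dx": 0, "dy": 0, "dz": 0, "turn": 0}]}}

```text
time_s: 22.95
position: [0.4698, -0.0842, 1.0222]
ee_rot: [-1.586, -1.436, 0.901]
ft_force: [-0.1, -0.1, 0.3]
gripper_width: 1.003
```

```bash
python3 -c "
from h import *
st()
s=snap('top','top15.png')"
```

```text
t 22.95 pos [ 0.4698 -0.0842  1.0222] q [-0.4   0.14  0.64  0.67 -0.15  1.92  1.6 ] f [-0.1 -0.1  0.3] w 1.003
jaw [0.103 0.995 0.007] finger [ 0.427 -0.038 -0.903]
```

View pics/top15.png

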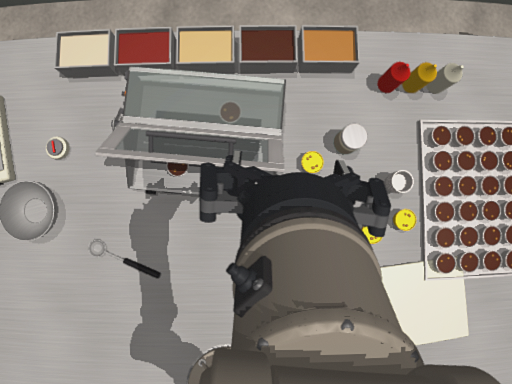

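Request:
{"fn": "arm_command", "kwargs": {"moves": [{"dx": 0, "dy": -0.3, "dz": -0.7, "turn": 0}, {"dx": 0, "dy": -0.3, "dz": -0.7, "turn": 0}, {"dx": 0, "dy": -0.3, "dz": -0.7, "turn": 0}, {"dx": 0, "dy": -0.3, "dz": -0.7, "turn": 0}, {"dx": 0, "dy": -0.3, "dz": -0.7, "turn": 0}, {"dx": 0, "dy": -0.3, "dz": -0.7, "turn": 0}, {"dx": 0, "dy": -0.3, "dz": -0.7, "turn": 0}, {"dx": 0, "dy": -0.3, "dz": -0.7, "turn": 0}, {"dx": 0, "dy": -0.3, "dz": -0.7, "turn": 0}, {"dx": 0, "dy": -0.3, "dz": -0.7, "turn": 0}, {"dx": 0, "dy": -0.3, "dz": -0.7, "turn": 0}, {"dx": 0, "dy": -0.3, "dz": -0.7, "turn": 0}]}}

```text
time_s: 24.2
position: [0.4728, -0.264, 0.5959]
ee_rot: [-1.578, -1.429, 0.906]
ft_force: [1.1, 0.8, 0.1]
gripper_width: 0.998
```

```bash
python3 -c "
from h import *
st()"
```

```text
t 24.2 pos [ 0.4728 -0.264   0.5959] q [-0.36 -0.01  0.81  1.78 -0.17  0.97  1.98] f [1.1 0.8 0.1] w 0.998
jaw [0.103 0.995 0.007] finger [ 0.418 -0.037 -0.908]
```

Request:
{"fn": "arm_command", "kwargs": {"moves": [{"dx": -0.01, "dy": -0.11, "dz": -0.65, "turn": 0}, {"dx": -0.01, "dy": -0.11, "dz": -0.65, "turn": 0}, {"dx": -0.01, "dy": -0.11, "dz": -0.65, "turn": 0}, {"dx": -0.01, "dy": -0.11, "dz": -0.65, "turn": 0}, {"dx": -0.01, "dy": -0.11, "dz": -0.65, "turn": 0}, {"dx": -0.01, "dy": -0.11, "dz": -0.65, "turn": 0}, {"dx": 0, "dy": -0.11, "dz": -0.65, "turn": 0}, {"dx": 0, "dy": -0.04, "dz": -0.2, "turn": 0}, {"dx": 0, "dy": 0, "dz": 0, "turn": 0}]}}

```text
time_s: 25.1
position: [0.4692, -0.3037, 0.3583]
ee_rot: [-1.576, -1.426, 0.908]
ft_force: [-0.5, -0.3, -0.1]
gripper_width: 1.001
```

```bash
python3 -c "
from h import *
st()
s=snap('wrist','wrist16.png');snap('scene','scene16.png')"
```

```text
t 25.1 pos [ 0.4692 -0.3037  0.3583] q [-0.06  0.32  0.69  2.06 -0.78  0.58  2.64] f [-0.5 -0.3 -0.1] w 1.001
jaw [0.104 0.995 0.007] finger [ 0.415 -0.037 -0.909]
```

View pics/wrist16.png

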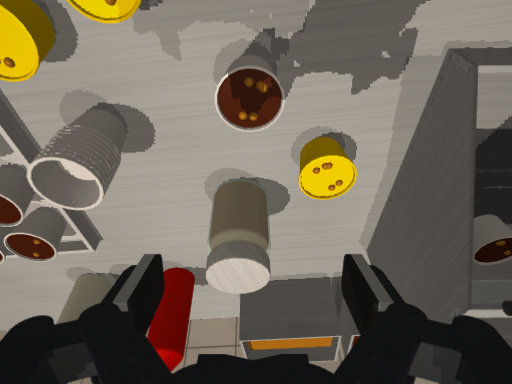

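View pics/scene16.png

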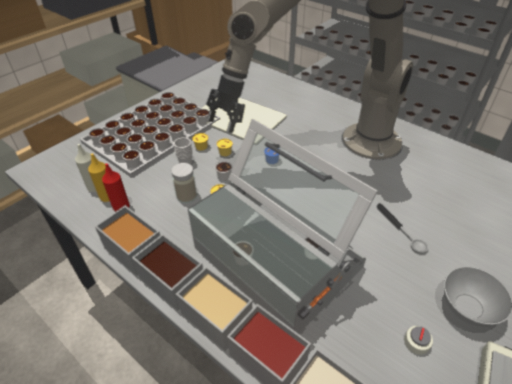

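```bash
python3 - <<'E'
from h import *
s=snap('wrist'); w=onz(s,[(250,98),(216,98),(283,98)],.045); print(w, np.linalg.norm(w[1]-w[2]))
print(onz(s,[(328,174)],.045))
s=snap('top'); import cv2
a=s['frame'].astype(int); m=((a[...,0]-a[...,1]>25)&(a[...,0]<140)).astype(np.uint8)
m[:, :320]=0; m[:,360:]=0; m[:180]=0;m[215:]=0
n,l,st_,c=cv2.connectedComponentsWithStats(m); print(st_,c); print([onz(s,[x],.043) for x in c[1:]])
E
```

```text
[[ 0.53272621 -0.31131309  0.045     ]
 [ 0.52958922 -0.34062305  0.045     ]
 [ 0.53578605 -0.2828329   0.045     ]] 0.05812144206983552
[[ 0.62646892 -0.2386823   0.045     ]]
[[     0      0    512    384 196566]
 [   338    187     10      7     40]
 [   347    199      1      2      2]] [[255.48131416 191.50019332]
 [342.75       190.15      ]
 [347.         199.5       ]]
[array([[ 0.55014033, -0.32253495,  0.043     ]]), array([[ 0.52430152, -0.33373425,  0.043     ]])]
```

Request:
{"fn": "arm_command", "kwargs": {"moves": [{"dx": 0.032, "dy": 0.1, "dz": -0.3, "turn": -0.167}, {"dx": 0.032, "dy": 0.1, "dz": -0.3, "turn": -0.167}, {"dx": 0.032, "dy": 0.1, "dz": -0.5, "turn": -0.167}, {"dx": 0.032, "dy": 0.1, "dz": -0.5, "turn": -0.167}, {"dx": 0.032, "dy": 0.1, "dz": -0.5, "turn": -0.165}, {"dx": 0, "dy": 0, "dz": -0.4, "turn": 0}, {"dx": 0, "dy": 0, "dz": 0, "turn": 0}]}}

```text
time_s: 26.0
position: [0.4785, -0.2784, 0.235]
ee_rot: [-1.794, -1.022, 0.646]
ft_force: [-1.1, -0.7, 0.0]
gripper_width: 1.002
```

```bash
python3 -c "
from h import *
o,M=st(); print('G',np.array(o['position'])+bot.pinch_z*M[:,1])
s=snap('wrist','wrist17.png')"
```

```text
t 26.0 pos [ 0.4785 -0.2784  0.235 ] q [-0.02  0.51  0.53  2.16 -1.12  0.21  2.5 ] f [-1.1 -0.7  0. ] w 1.002
jaw [0.513 0.858 0.006] finger [ 0.363 -0.21  -0.908]
G [ 0.53468863 -0.31095119  0.09456581]
```

View pics/wrist17.png

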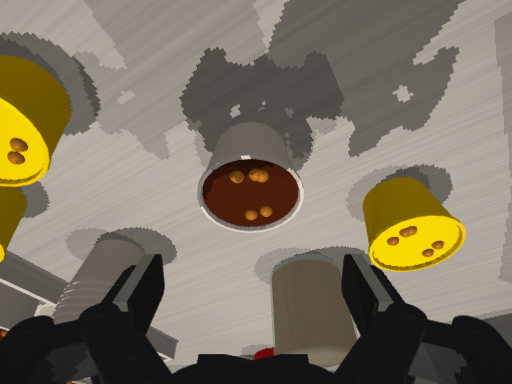

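```bash
cat > kin.py <<'E'
import numpy as np, itertools
from scipy.optimize import least_squares
from scipy.spatial.transform import Rotation as Ro
# q, pos, rotvec / (jaw,finger)
D=[]
def add(q,p,rv=None,jf=None):
    if rv is not None: M=Ro.from_rotvec(rv).as_matrix()
    else:
        j=np.array(jf[0],float);f=np.array(jf[1],float);f/=np.linalg.norm(f);j-=f*(j@f);j/=np.linalg.norm(j);M=np.c_[j,f,np.cross(j,f)]
    D.append((np.array(q,float),np.array(p,float),M))
add([-1.4361,.4778,.0223,1.5565,-.0115,1.1093,-.0831],[.1622,.6549,.4037],[-1.3156,-1.0276,1.0299])
add([-.88892,.1767,.48776,2.01059,-.09785,.97605,-.22858],[.46405,.16044,.40497],jf=([.992,.124,.001],[.001,-.001,-1]))
add([-.69286,.35158,.55128,1.97607,-.23744,.87578,-.11975],[.5315,.0708,.34548],jf=([.995,-.104,.001],[.001,0,-1]))
add([-.72421,.27409,.59358,1.87869,-.18004,1.05016,-.1613],[.54018,.0674,.42091],jf=([.994,-.105,-.01],[-.01,.003,-1]))
add([-.6147,.414,.61613,1.52612,-.24451,1.28005,-.07375],[.64917,.05527,.50114],[-1.57,.084,-.083])
add([-.48809,.21586,.72178,1.52887,-.14163,1.44859,.12618],[.56591,-.11467,.61058],[-1.568,.081,-.084])
add([-.31,.23,.55,1.1,-.12,1.84,1.51],[.5671,-.1088,.7903],[-1.32,-1.018,1.018])
add([-.28,.23,.51,.99,-.12,1.92,1.49],[.5546,-.107,.8417],[-1.351,-1.039,.997])
add([-.44,.15,.68,.91,-.11,1.92,1.49],[.5092,-.0988,.9188],[-1.47,-1.146,.919])
add([-.51,.06,.65,1.17,-.03,1.73,1.43],[.5096,-.0988,.842],[-1.469,-1.145,.92])
add([-.36,.15,.59,.74,-.14,1.92,1.6],[.4915,-.088,.9872],[-1.523,-1.382,.947])
add([-.4,.14,.64,.67,-.15,1.92,1.6],[.4698,-.0842,1.0222],[-1.586,-1.436,.901])
add([-.36,-.01,.81,1.78,-.17,.97,1.98],[.4728,-.264,.5959],[-1.578,-1.429,.906])
add([-.06,.32,.69,2.06,-.78,.58,2.64],[.4692,-.3037,.3583],[-1.576,-1.426,.908])
add([-.02,.51,.53,2.16,-1.12,.21,2.5],[.4785,-.2784,.235],[-1.794,-1.022,.646])
Q=np.array([d[0] for d in D]);P=np.array([d[1] for d in D]);M=np.array([d[2] for d in D])
AX=np.array([[0,0,1],[0,1,0]]*3+[[0,0,1]],float)
def rots(q,s,b,t):
    Rk=[Ro.from_rotvec(b)]
    R=Rk[0];out=[R]
    for i in range(7): R=R*Ro.from_rotvec(AX[i]*s[i]*q[i]); out.append(R)
    return out, R*Ro.from_rotvec(t)
if __name__=='__main__':
    best=None
    for sy in [1,-1]:
      for sg in itertools.product([1,-1],repeat=4):
        s=np.array([sg[0],sy,sg[1],sy,sg[2],sy,sg[3]])
        for b0 in [0,np.pi/2,np.pi,-np.pi/2]:
          def res(x):
            r=[]
            for q,m in zip(Q,M):
                _,R=rots(q,s,x[:3],x[3:]); r.append((R.inv()*Ro.from_matrix(m)).as_rotvec())
            return np.ravel(r)
          # tool init guess from first sample
          R=rots(Q[0],s,[0,0,b0],[0,0,0])[1]; t0=(R.inv()*Ro.from_matrix(M[0])).as_rotvec()
          f=least_squares(res,np.r_[0,0,b0,t0],max_nfev=30)
          if best is None or f.cost<best[0]: best=(f.cost,s,f.x); print(f.cost,s,f.x.round(3))
    np.savez('kin0.npz',s=best[1],x=best[2])
E
python3 kin.py
```

```text
0.0002409243438171391 [1 1 1 1 1 1 1] [-5.000e-03 -3.144e+00 -3.000e-03  4.711e+00  5.000e-03 -1.400e-02]
0.0002409243438171289 [1 1 1 1 1 1 1] [-5.000e-03 -3.144e+00 -3.000e-03  4.711e+00  5.000e-03 -1.400e-02]
```

```bash
cat > kin2.py <<'E'
from kin import *
k=np.load('kin0.npz'); s=k['s']; x=k['x']
b=np.array([0,-np.pi,0]); t=np.array([1.5*np.pi,0,0])
def design(q):
    Rk,_=rots(q,s,b,t); return np.hstack([np.eye(3)]+[R.as_matrix() for R in Rk[1:]])
A=np.vstack([design(q) for q in Q]); y=P.ravel()
lam=1e-4
off=np.linalg.solve(A.T@A+lam*np.eye(24),A.T@y)
if __name__=='__main__':
    print(off.reshape(8,3).round(3)); print(np.abs(A@off-y).max())
def fk(q):
    Rk,R=rots(q,s,b,t); return design(q)@off, R.as_matrix(), Rk
lo=np.array([-2.96,-.34,-1.41,.24,-1.37,.17,-2.96]);hi=np.array([2.96,2.1,1.46,2.44,4.51,1.92,2.96])
def ik(p,Rt,q0,reg=0.02,m=.03):
    def r(q):
        pp,R,_=fk(q); return np.r_[(pp-p)*20,(Ro.from_matrix(R).inv()*Ro.from_matrix(Rt)).as_rotvec()*5,(q-q0)*reg]
    f=least_squares(r,np.clip(q0,lo+m+1e-3,hi-m-1e-3),bounds=(lo+m,hi-m)); pp,R,_=fk(f.x)
    return f.x,np.linalg.norm(pp-p),np.linalg.norm((Ro.from_matrix(R).inv()*Ro.from_matrix(Rt)).as_rotvec())
E
python3 kin2.py
```

```text
[[-0.007  0.003  0.146]
 [ 0.002 -0.022 -0.146]
 [-0.005 -0.022 -0.269]
 [ 0.003 -0.014 -0.269]
 [ 0.002 -0.014 -0.236]
 [-0.005  0.002 -0.236]
 [-0.002  0.002 -0.075]
 [ 0.002 -0.001 -0.075]]
0.003829476507364135
```

```bash
cat > t.py <<'E'
from kin2 import *
qc=D[-1][0]; Rc=D[-1][2]
print('finger',Rc[:,1])
G=np.array([.5327,-.3113,.034])
for d in range(-180,90,15):
    Rt=Ro.from_rotvec([0,0,np.deg2rad(d)]).as_matrix()@Rc
    b=None
    for q0 in [qc,D[2][0],D[12][0],np.array([.4,.5,0,2.1,0,.3,0]),np.array([1,.5,-.5,2.1,0,.3,0]),np.array([1,.5,-1,2.1,1,.5,0])]:
        r=ik(G-.1547*Rt[:,1],Rt,q0,reg=.003)
        if b is None or r[1]+r[2]<b[1]+b[2]-.002: b=r
    print('tilt az',-30+d,'jaw az',59+d,b[0].round(2),round(b[1],4),round(b[2],3))
E
python3 t.py
```

```text
finger [ 0.36284866 -0.21069909 -0.90771512]
tilt az -210 jaw az -121 [-0.03  1.02  0.79  1.53 -0.63  1.35 -1.17] 0.0 0.0
tilt az -195 jaw az -106 [-0.24  1.27  1.22  1.56 -0.9   1.5  -0.71] 0.0 0.0
tilt az -180 jaw az -91 [-0.3   1.29  1.24  1.59 -0.87  1.43 -0.49] 0.0 0.0
tilt az -165 jaw az -76 [-0.36  1.29  1.26  1.64 -0.86  1.34 -0.26] 0.0 0.0
tilt az -150 jaw az -61 [-0.43  1.28  1.28  1.71 -0.86  1.22 -0.02] 0.0 0.0
tilt az -135 jaw az -46 [-0.48  1.27  1.28  1.78 -0.87  1.09  0.23] 0.0 0.0
tilt az -120 jaw az -31 [-0.53  1.23  1.26  1.87 -0.91  0.94  0.5 ] 0.0 0.0
tilt az -105 jaw az -16 [-0.55  1.17  1.23  1.95 -0.97  0.78  0.79] 0.0 0.0
tilt az -90 jaw az -1 [-0.55  1.08  1.16  2.03 -1.04  0.61  1.12] 0.0 0.0
tilt az -75 jaw az 14 [-0.49  0.94  1.03  2.1  -1.14  0.42  1.51] 0.0 0.0
tilt az -60 jaw az 29 [-0.33  0.77  0.81  2.15 -1.25  0.23  1.95] 0.0 0.0
tilt az -45 jaw az 44 [ 0.3   0.58  0.    2.12  1.32  0.2  -0.2 ] 0.0 0.0
tilt az -30 jaw az 59 [ 0.58  0.59 -0.26  2.11  1.48  0.2  -0.01] 0.0 0.0
tilt az -15 jaw az 74 [ 0.84  0.64 -0.5   2.08  1.31  0.2   0.52] 0.0 0.0
tilt az 0 jaw az 89 [ 0.99  0.69 -0.6   2.02  0.79  0.2   1.37] 0.0 0.0
tilt az 15 jaw az 104 [ 0.82  0.65 -0.31  2.   -0.55  0.27  2.93] 0.0 0.0
tilt az 30 jaw az 119 [ 0.95  0.71 -0.46  1.91 -0.26  0.4   2.93] 0.0 0.0
tilt az 45 jaw az 134 [ 1.09  0.8  -0.65  1.81  0.04  0.57  2.93] 0.0 0.0
```

```bash
cat > t2.py <<'E'
from kin2 import *
from h import EX,EY
O=np.array([.694,.054])
seeds=[D[-1][0],D[2][0],D[12][0],np.array([-.55,1.08,1.16,2.03,-1.04,.61,1.12]),np.array([0,.5,0,2.1,0,.3,0]),np.array([.6,.6,-.6,2.1,1.3,.3,0]),np.array([-.5,.6,.6,2.1,-1,.3,2])]
def Rt_(az,phi):
    az,phi=np.deg2rad([az,phi]); f=np.array([np.sin(phi)*np.cos(az),np.sin(phi)*np.sin(az),-np.cos(phi)]); j=np.array([-np.sin(az),np.cos(az),0]); return np.c_[j,f,np.cross(j,f)]
if __name__=='__main__':
  for cx,cy in [(-.088,-.07),(-.088,-.12),(-.06,-.07),(-.088,.0)]:
    G=np.r_[O+cx*EX+cy*EY,.046]
    for phi in (20,25,30):
      for az in (-50,-35,-20,-6,10,25):
        Rt=Rt_(az,phi); b=None
        for q0 in seeds:
            r=ik(G-.1547*Rt[:,1],Rt,q0,reg=.003,m=.02)
            if b is None or r[1]+r[2]<b[1]+b[2]-.002: b=r
        print(cx,cy,'phi',phi,'az',az,b[0].round(2),round(b[1],4),round(b[2],3))
E
python3 t2.py
```

```text
-0.088 -0.07 phi 20 az -50 [-0.99  0.9   1.05  2.09 -1.02  0.52  1.38] 0.0 0.0
-0.088 -0.07 phi 20 az -35 [-0.89  0.78  0.91  2.14 -1.06  0.38  1.72] 0.0 0.0
-0.088 -0.07 phi 20 az -20 [-0.72  0.66  0.71  2.16 -1.08  0.27  2.06] 0.0 0.0
-0.088 -0.07 phi 20 az -6 [-0.52  0.59  0.49  2.16 -1.07  0.21  2.35] 0.0 0.0
-0.088 -0.07 phi 20 az 10 [-0.29  0.56  0.27  2.14 -1.01  0.21  2.64] 0.0 0.0
-0.088 -0.07 phi 20 az 25 [-0.14  0.56  0.15  2.1  -0.95  0.27  2.88] 0.0 0.0
-0.088 -0.07 phi 25 az -50 [-1.05  0.94  1.08  2.13 -1.08  0.45  1.39] 0.0 0.0
-0.088 -0.07 phi 25 az -35 [-0.92  0.77  0.89  2.18 -1.17  0.26  1.8 ] 0.0 0.0
-0.088 -0.07 phi 25 az -20 [-0.32  0.55  0.11  2.16  1.22  0.19 -0.19] 0.0 0.0
-0.088 -0.07 phi 25 az -6 [-0.05  0.54 -0.15  2.16  1.48  0.19 -0.13] 0.0 0.0
-0.088 -0.07 phi 25 az 10 [ 0.27  0.58 -0.44  2.13  1.4   0.19  0.33] 0.0 0.0
-0.088 -0.07 phi 25 az 25 [ 0.47  0.64 -0.61  2.08  0.97  0.19  1.11] 0.0 0.0
-0.088 -0.07 phi 30 az -50 [-1.11  0.99  1.11  2.16 -1.14  0.39  1.4 ] 0.0 0.0
-0.088 -0.07 phi 30 az -35 [-0.66  0.62  0.43  2.18  1.21  0.19 -0.55] 0.0 0.0

[... 3802 characters left out ...]
2.09] 0.0 0.0
-0.088 0.0 phi 25 az -6 [-0.29  0.55 -0.03  2.14  1.32  0.19 -0.12] 0.0 0.0
-0.088 0.0 phi 25 az 10 [ 0.03  0.57 -0.33  2.12  1.41  0.19  0.17] 0.0 0.0
-0.088 0.0 phi 25 az 25 [ 0.27  0.62 -0.54  2.08  1.13  0.19  0.81] 0.0 0.0
-0.088 0.0 phi 30 az -50 [-1.24  1.07  1.17  2.1  -1.06  0.5   1.2 ] 0.0 0.0
-0.088 0.0 phi 30 az -35 [-1.13  0.88  0.98  2.17 -1.21  0.25  1.66] 0.0 0.0
-0.088 0.0 phi 30 az -20 [-0.48  0.57  0.1   2.17  1.55  0.3  -0.68] 0.0 0.0
-0.088 0.0 phi 30 az -6 [-0.1   0.57 -0.28  2.18  1.82  0.36 -0.58] 0.0 0.0
-0.088 0.0 phi 30 az 10 [ 0.21  0.61 -0.55  2.17  1.93  0.33 -0.29] 0.0 0.0
-0.088 0.0 phi 30 az 25 [ 0.38  0.66 -0.66  2.13  1.83  0.21  0.16] 0.0 0.0
```

Request:
{"fn": "arm_command", "kwargs": {"moves": [{"dx": 0.12, "dy": 0.09, "dz": 0.3, "turn": -0.238}, {"dx": 0.12, "dy": 0.09, "dz": 0, "turn": -0.238}, {"dx": 0.12, "dy": 0.09, "dz": 0, "turn": -0.238}, {"dx": 0.12, "dy": 0.09, "dz": 0, "turn": -0.238}, {"dx": 0.12, "dy": 0.09, "dz": 0, "turn": -0.238}, {"dx": 0.12, "dy": 0.09, "dz": 0, "turn": -0.238}, {"dx": 0.14, "dy": 0.08, "dz": 0, "turn": -0.238}, {"dx": 0, "dy": 0, "dz": 0, "turn": 0}]}}

```text
time_s: 26.85
position: [0.524, -0.2472, 0.2512]
ee_rot: [-2.003, -0.174, 0.103]
ft_force: [0.4, -0.4, -0.8]
gripper_width: 1.009
```

```bash
python3 -c "
from h import *
o,M=st(); print('G',np.array(o['position'])+bot.pinch_z*M[:,1])
s=snap('wrist','wrist18.png')"
```

```text
t 26.85 pos [ 0.524  -0.2472  0.2512] q [-0.6   0.98  1.27  2.05 -1.02  0.64  1.34] f [ 0.4 -0.4 -0.8] w 1.009
jaw [0.986 0.169 0.005] finger [ 0.076 -0.417 -0.905]
G [ 0.53579    -0.31179613  0.11110884]
```

View pics/wrist18.png

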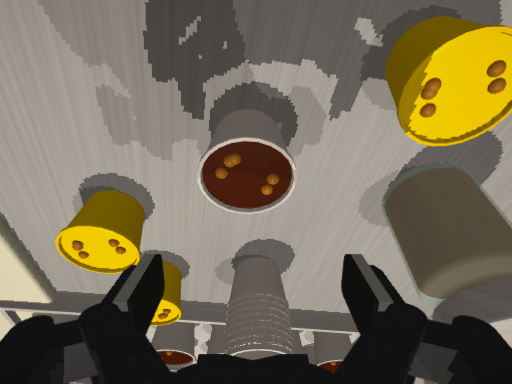

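Request:
{"fn": "arm_command", "kwargs": {"moves": [{"dx": -0.06, "dy": 0.01, "dz": -0.3, "turn": 0}, {"dx": 0, "dy": 0, "dz": -0.3, "turn": 0}, {"dx": 0, "dy": 0, "dz": -0.3, "turn": 0}, {"dx": 0, "dy": 0, "dz": -0.3, "turn": 0}, {"dx": 0, "dy": 0, "dz": -0.28, "turn": 0}, {"dx": 0, "dy": 0, "dz": 0, "turn": 0}, {"dx": 0, "dy": 0, "dz": 0, "turn": 0}]}}

```text
time_s: 27.6
position: [0.5181, -0.249, 0.1775]
ee_rot: [-1.999, -0.171, 0.099]
ft_force: [-0.3, -0.3, 0.1]
gripper_width: 1.003
```

```bash
python3 -c "
from h import *
o,M=st(); print('G',np.array(o['position'])+bot.pinch_z*M[:,1])
s=snap('wrist','wrist19.png');snap('scene','scene19.png')"
```

```text
t 27.6 pos [ 0.5181 -0.249   0.1775] q [-0.52  1.01  1.1   2.08 -1.15  0.5   1.42] f [-0.3 -0.3  0.1] w 1.003
jaw [0.986 0.166 0.007] finger [ 0.076 -0.414 -0.907]
G [ 0.52990973 -0.3130493   0.03715958]
```

View pics/wrist19.png

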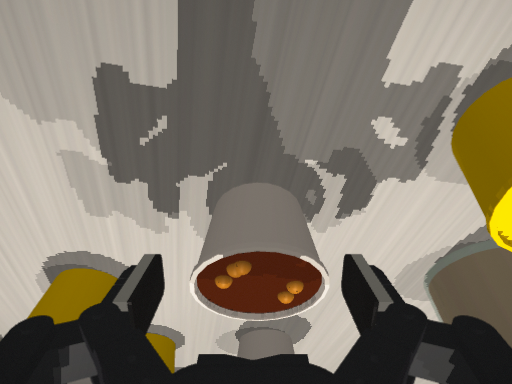

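Request:
{"fn": "arm_command", "kwargs": {"moves": [{"dx": 0.055, "dy": -0.02, "dz": -0.06, "turn": 0}, {"dx": 0, "dy": 0, "dz": -0.06, "turn": 0}, {"dx": 0, "dy": 0, "dz": 0, "turn": 0}]}}

```text
time_s: 28.0
position: [0.5211, -0.2494, 0.1697]
ee_rot: [-2.0, -0.17, 0.101]
ft_force: [-0.6, -0.1, 0.1]
gripper_width: 1.001
```

Request:
{"fn": "arm_command", "kwargs": {"moves": [{"dx": 0, "dy": 0, "dz": 0, "turn": 0}, {"dx": 0, "dy": 0, "dz": 0, "turn": 0}, {"dx": 0, "dy": 0, "dz": 0, "turn": 0}, {"dx": 0, "dy": 0, "dz": 0, "turn": 0}, {"dx": 0, "dy": 0, "dz": 0, "turn": 0}], "gripper": 1, "newtons": 30}}

```text
time_s: 28.5
position: [0.521, -0.2496, 0.1703]
ee_rot: [-2.0, -0.17, 0.1]
ft_force: [-1.0, 1.9, 5.4]
gripper_width: 0.682
```

```bash
python3 -c "
from h import *
o,M=st(); print('G',np.array(o['position'])+bot.pinch_z*M[:,1])
s=snap('wrist','wrist20.png');snap('scene','scene20.png')
a=cv2.imread('pics/scene20.png')[90:230,160:300]; cv2.imwrite('pics/s20c.png',cv2.resize(a,None,fx=4,fy=4,interpolation=cv2.INTER_CUBIC))"
```

```text
t 28.5 pos [ 0.521  -0.2496  0.1703] q [-0.51  1.02  1.08  2.07 -1.16  0.49  1.42] f [-1.   1.9  5.4] w 0.682
jaw [0.986 0.165 0.006] finger [ 0.075 -0.415 -0.907]
G [ 0.53252836 -0.31376236  0.03001149]
```

View pics/wrist20.png

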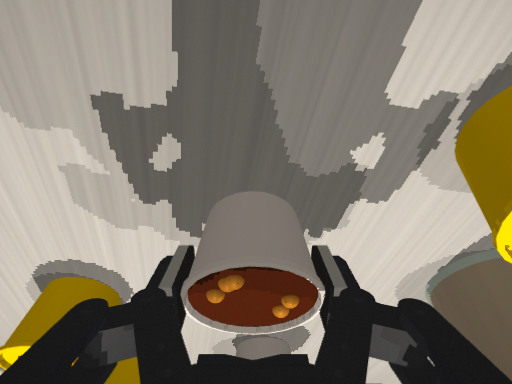

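View pics/s20c.png

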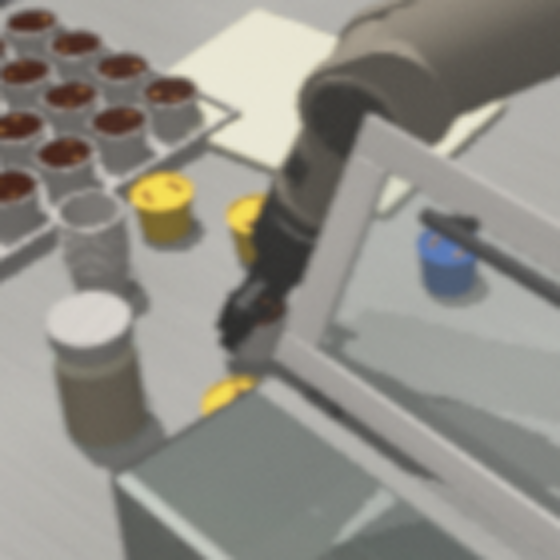

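Request:
{"fn": "arm_command", "kwargs": {"moves": [{"dx": 0, "dy": 0, "dz": 0.1, "turn": 0}, {"dx": 0, "dy": 0, "dz": 0.15, "turn": 0}, {"dx": 0, "dy": 0, "dz": 0.2, "turn": 0}, {"dx": -0.1, "dy": 0, "dz": 0.2, "turn": 0}, {"dx": -0.2, "dy": 0, "dz": 0.2, "turn": 0}, {"dx": -0.2, "dy": 0, "dz": 0.15, "turn": 0}, {"dx": 0, "dy": 0, "dz": 0, "turn": 0}]}}

```text
time_s: 29.3
position: [0.4939, -0.2499, 0.2211]
ee_rot: [-2.0, -0.167, 0.098]
ft_force: [-0.7, 0.0, -1.4]
gripper_width: 0.687
```

```bash
python3 -c "
from h import *
o,M=st(); print('G',np.array(o['position'])+bot.pinch_z*M[:,1])
s=snap('wrist','wrist21.png');s=snap('scene','scene21.png')
a=cv2.imread('pics/scene21.png')[80:220,160:300]; cv2.imwrite('pics/s21c.png',cv2.resize(a,None,fx=4,fy=4,interpolation=cv2.INTER_CUBIC))"
```

```text
t 29.3 pos [ 0.4939 -0.2499  0.2211] q [-0.57  0.95  1.19  2.12 -1.08  0.54  1.42] f [-0.7  0.  -1.4] w 0.687
jaw [0.987 0.162 0.006] finger [ 0.074 -0.415 -0.907]
G [ 0.50536    -0.31407498  0.080839  ]
```

View pics/wrist21.png

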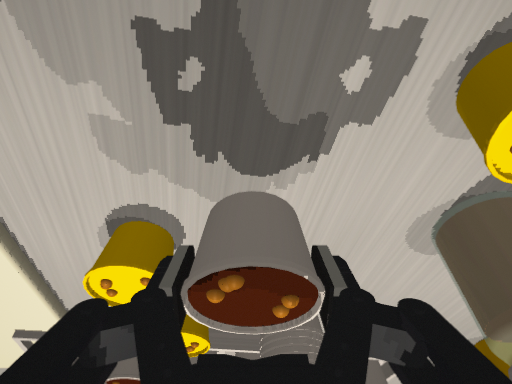

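View pics/s21c.png

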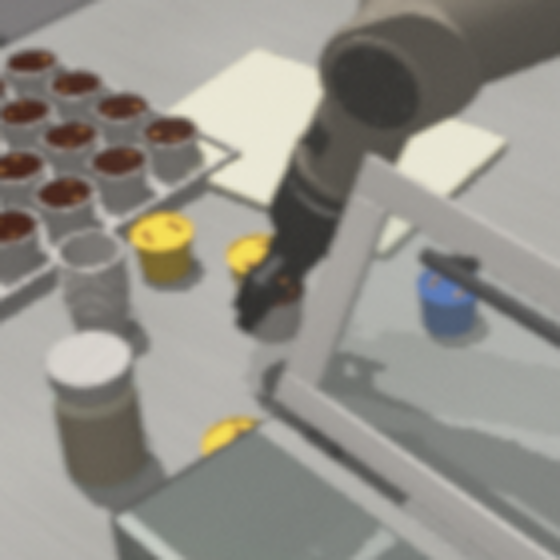

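```bash
cat > t3.py <<'E'
from kin2 import *
from h import EX,EY
O=np.array([.697,.053])
q=np.array([-.57,.95,1.19,2.12,-1.08,.54,1.42]); R0=fk(q)[1]; print(fk(q)[0])
r0=np.array([.0117,-.0617])
def pose(cx,cy,zt,psi):
    Rz=Ro.from_rotvec([0,0,np.deg2rad(psi)]).as_matrix(); c=O+cx*EX+cy*EY
    return np.r_[c-Rz[:2,:2]@r0,zt],Rz@R0
way=[(-.152,-.3826,.221,0),(-.16,-.37,.255,10),(-.165,-.36,.255,25),(-.165,-.33,.255,45),(-.165,-.25,.255,45),(-.165,-.15,.255,45),(-.165,-.075,.255,45),(-.12,-.075,.255,45),(-.072,-.075,.255,45),(-.072,-.075,.22,45),(-.072,-.075,.1803,45)]
for w in way:
    p,R=pose(*w); q,e1,e2=ik(p,R,q,reg=.02,m=0.01); print(w,p.round(4),q.round(2),round(e1,4),round(e2,3))
E
python3 t3.py
```

```text
[ 0.50287332 -0.24705222  0.21650443]
(-0.152, -0.3826, 0.221, 0) [ 0.4941 -0.2499  0.221 ] [-0.57  0.93  1.2   2.14 -1.08  0.53  1.44] 0.0 0.0
(-0.16, -0.37, 0.255, 10) [ 0.477  -0.2395  0.255 ] [-0.6   0.79  1.2   2.19 -1.03  0.47  1.61] 0.0 0.0
(-0.165, -0.36, 0.255, 25) [ 0.4586 -0.2368  0.255 ] [-0.49  0.59  1.01  2.25 -1.01  0.29  1.89] 0.0 0.0
(-0.165, -0.33, 0.255, 45) [ 0.4465 -0.2226  0.255 ] [-0.27  0.43  0.7   2.29 -1.08  0.18  2.32] 0.0 0.0
(-0.165, -0.25, 0.255, 45) [ 0.4549 -0.143   0.255 ] [-0.58  0.45  0.86  2.34 -1.07  0.18  2.15] 0.0 0.0
(-0.165, -0.15, 0.255, 45) [ 0.4653 -0.0436  0.255 ] [-0.95  0.54  1.06  2.35 -1.06  0.25  1.92] 0.0 0.0
(-0.165, -0.075, 0.255, 45) [0.4732 0.031  0.255 ] [-1.17  0.65  1.18  2.33 -1.04  0.34  1.74] 0.0 0.0
(-0.12, -0.075, 0.255, 45) [0.5179 0.0263 0.255 ] [-1.1   0.71  1.15  2.23 -1.04  0.39  1.73] 0.0 0.0
(-0.072, -0.075, 0.255, 45) [0.5657 0.0213 0.255 ] [-1.02  0.77  1.13  2.13 -1.03  0.45  1.71] 0.0 0.0
(-0.072, -0.075, 0.22, 45) [0.5657 0.0213 0.22  ] [-0.96  0.78  1.01  2.14 -1.1   0.37  1.76] 0.0 0.0
(-0.072, -0.075, 0.1803, 45) [0.5657 0.0213 0.1803] [-0.87  0.79  0.87  2.14 -1.19  0.27  1.83] 0.0 0.0
```

```bash
cat > t4.py <<'E'
import re
src=open('t3.py').read(); src=src[:src.index('way=')]; exec(src)
way=[(-.152,-.3826,.221,0),(-.17,-.37,.25,5),(-.17,-.30,.255,5),(-.17,-.2,.255,15),(-.17,-.12,.255,25),(-.165,-.075,.255,40),(-.12,-.075,.255,40),(-.072,-.075,.255,40),(-.072,-.075,.22,40),(-.072,-.075,.1803,40)]
pp=None
for w in way:
    p,R=pose(*w); q,e1,e2=ik(p,R,q,reg=.02,m=0.01); print(w,p.round(4),q.round(2),round(e1,4),round(e2,3), '' if pp is None else ((p-pp)/.05).round(2)); pp=p
E
python3 t4.py
```

```text
[ 0.50287332 -0.24705222  0.21650443]
(-0.152, -0.3826, 0.221, 0) [ 0.4941 -0.2499  0.221 ] [-0.57  0.93  1.2   2.14 -1.08  0.53  1.44] 0.0 0.0 
(-0.17, -0.37, 0.25, 5) [ 0.4722 -0.2368  0.25  ] [-0.62  0.84  1.24  2.19 -1.04  0.51  1.52] 0.0 0.0 [-0.44  0.26  0.58]
(-0.17, -0.3, 0.255, 5) [ 0.4795 -0.1671  0.255 ] [-0.81  0.88  1.32  2.22 -1.01  0.57  1.39] 0.0 0.0 [0.15 1.39 0.1 ]
(-0.17, -0.2, 0.255, 15) [ 0.4798 -0.0716  0.255 ] [-1.02  0.86  1.33  2.27 -1.    0.54  1.38] 0.0 0.0 [0.   1.91 0.  ]
(-0.17, -0.12, 0.255, 25) [0.4787 0.0024 0.255 ] [-1.18  0.83  1.32  2.29 -1.    0.51  1.4 ] 0.0 0.0 [-0.02  1.48  0.  ]
(-0.165, -0.075, 0.255, 40) [0.4764 0.0354 0.255 ] [-1.2   0.7   1.21  2.31 -0.99  0.38  1.59] 0.0 0.0 [-0.05  0.66  0.  ]
(-0.12, -0.075, 0.255, 40) [0.5212 0.0307 0.255 ] [-1.12  0.75  1.18  2.21 -0.98  0.43  1.58] 0.0 0.0 [ 0.9  -0.09  0.  ]
(-0.072, -0.075, 0.255, 40) [0.5689 0.0257 0.255 ] [-1.05  0.8   1.16  2.11 -0.98  0.49  1.57] 0.0 0.0 [ 0.95 -0.1   0.  ]
(-0.072, -0.075, 0.22, 40) [0.5689 0.0257 0.22  ] [-0.99  0.82  1.05  2.12 -1.05  0.41  1.61] 0.0 0.0 [ 0.   0.  -0.7]
(-0.072, -0.075, 0.1803, 40) [0.5689 0.0257 0.1803] [-0.91  0.84  0.93  2.12 -1.12  0.31  1.66] 0.0 0.0 [ 0.    0.   -0.79]
```

Request:
{"fn": "arm_command", "kwargs": {"moves": [{"dx": -0.22, "dy": 0.13, "dz": 0.32, "turn": 0.083}, {"dx": -0.22, "dy": 0.13, "dz": 0.32, "turn": 0.083}, {"dx": 0.037, "dy": 0.28, "dz": 0.02, "turn": 0}, {"dx": 0.037, "dy": 0.28, "dz": 0.02, "turn": 0}, {"dx": 0.037, "dy": 0.28, "dz": 0, "turn": 0}, {"dx": 0.037, "dy": 0.28, "dz": 0, "turn": 0}, {"dx": 0, "dy": 0.27, "dz": 0, "turn": 0}]}}

```text
time_s: 30.1
position: [0.482, -0.1661, 0.2537]
ee_rot: [-1.992, -0.258, 0.157]
ft_force: [-0.2, 0.0, -1.8]
gripper_width: 0.677
```

```bash
python3 -c "
from h import *
o,M=st()"
```

```text
t 30.1 pos [ 0.482  -0.1661  0.2537] q [-0.8   0.91  1.31  2.2  -1.02  0.58  1.36] f [-0.2  0.  -1.8] w 0.677
jaw [0.968 0.251 0.005] finger [ 0.11  -0.406 -0.907]
```

Request:
{"fn": "arm_command", "kwargs": {"moves": [{"dx": 0, "dy": 0.33, "dz": 0, "turn": 0.067}, {"dx": 0, "dy": 0.33, "dz": 0, "turn": 0.067}, {"dx": 0, "dy": 0.33, "dz": 0, "turn": 0.067}, {"dx": 0, "dy": 0.33, "dz": 0, "turn": 0.067}, {"dx": 0, "dy": 0.33, "dz": 0, "turn": 0.067}, {"dx": -0.01, "dy": 0.3, "dz": 0, "turn": 0.067}, {"dx": -0.01, "dy": 0.3, "dz": 0, "turn": 0.067}, {"dx": 0, "dy": 0.3, "dz": 0, "turn": 0.067}, {"dx": 0, "dy": 0.3, "dz": 0, "turn": 0.067}, {"dx": 0, "dy": 0.28, "dz": 0, "turn": 0.067}]}}

```text
time_s: 31.1
position: [0.4806, -0.0095, 0.2538]
ee_rot: [-1.933, -0.608, 0.381]
ft_force: [0.7, -0.1, -1.5]
gripper_width: 0.678
```

Request:
{"fn": "arm_command", "kwargs": {"moves": [{"dx": -0.01, "dy": 0.16, "dz": 0.05, "turn": 0.125}, {"dx": -0.01, "dy": 0.16, "dz": 0, "turn": 0.125}, {"dx": -0.01, "dy": 0.16, "dz": 0, "turn": 0.125}, {"dx": -0.01, "dy": 0.16, "dz": 0, "turn": 0.125}, {"dx": 0, "dy": 0, "dz": 0, "turn": 0}, {"dx": 0, "dy": 0, "dz": 0, "turn": 0}]}}

```text
time_s: 31.7
position: [0.4785, 0.0216, 0.2566]
ee_rot: [-1.858, -0.861, 0.542]
ft_force: [-0.1, 0.3, -1.2]
gripper_width: 0.681
```

```bash
python3 -c "
from h import *
o,M=st(); 
r0=np.array([.0117,-.0617]); az=np.arctan2(M[1,1],M[0,1])-np.arctan2(-.415,.075); c,s_=np.cos(az),np.sin(az)
cup=np.array(o['position'])[:2]+[c*r0[0]-s_*r0[1],s_*r0[0]+c*r0[1]]; d=cup-[.697,.053]; print('cup',cup,'case',d@EX,d@EY)
snap('wrist','wrist22.png');snap('scene','scene22.png');snap('top','top22.png')"
```

```text
t 31.7 pos [0.4785 0.0216 0.2566] q [-1.18  0.72  1.21  2.3  -1.02  0.4   1.61] f [-0.1  0.3 -1.2] w 0.681
jaw [0.649 0.761 0.006] finger [ 0.324 -0.269 -0.907]
cup [ 0.52709078 -0.01816925] case -0.16154097306381715 -0.08853653203616767
```

View pics/wrist22.png

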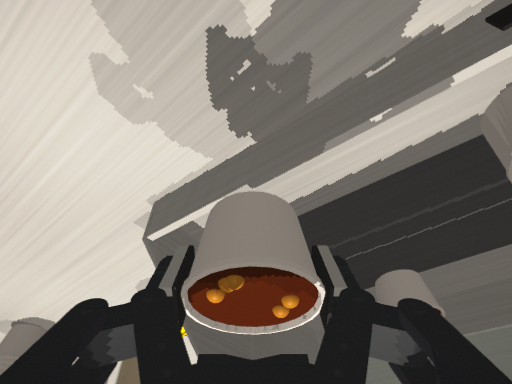

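View pics/scene22.png

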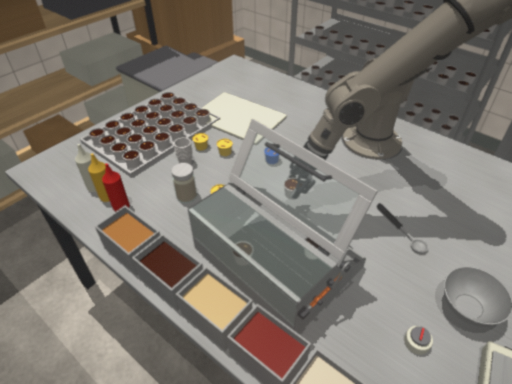

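View pics/top22.png

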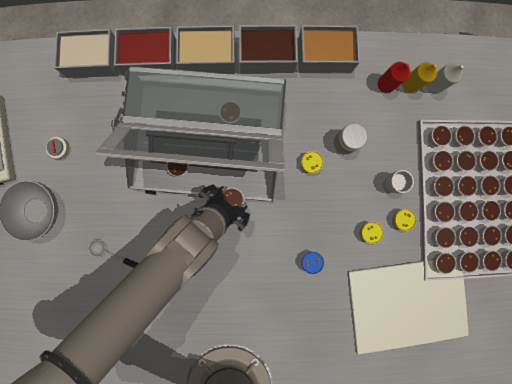

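```bash
python3 - <<'E'
from h import *
a=cv2.imread('pics/top22.png'); b=a[130:225,110:290]; cv2.imwrite('pics/t22c.png',cv2.resize(b,None,fx=4.4,fy=4.4,interpolation=cv2.INTER_CUBIC))
E
```

```text
(no output)
```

View pics/t22c.png

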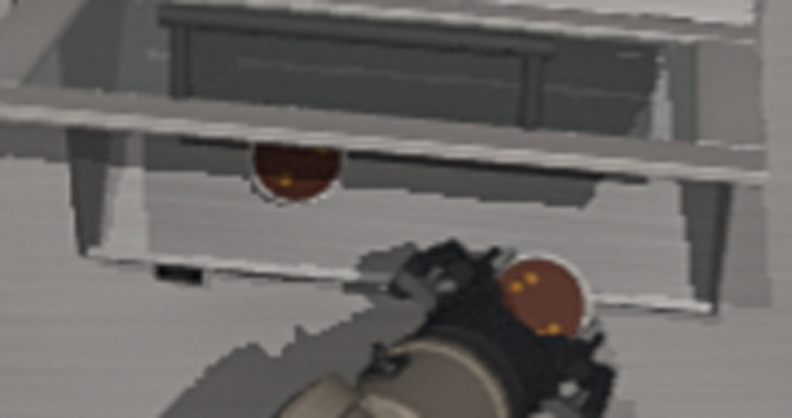

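```bash
python3 - <<'E'
from h import *
s=snap('top')
w=onz(s,[(129.3,188.6),(271.8,200.9)],.041); d=w[0]-w[1]; print(w,np.linalg.norm(d),np.arctan2(-d[0],d[1]), 'O',w.mean(0)[:2]+.153*EX)
print('held',onz(s,[(233,198.2)],.131)); e=onz(s,[(177.5,175.7)],.055)[0]; c=e[:2]+.0305*EX; print('front',c, [(c-[.697,.053])@v for v in (EX,EY)])
E
```

```text
[[ 0.56242435  0.26307527  0.041     ]
 [ 0.52377787 -0.12702872  0.041     ]] 0.39201361549682606 -0.09874492402736396 O [0.69526327 0.05203342]
held [[ 0.53011292 -0.0236814   0.131     ]]
front [0.62527007 0.12425422] [np.float64(-0.07878383055154646), np.float64(0.0633676194399619)]
```

Request:
{"fn": "arm_command", "kwargs": {"moves": [{"dx": 0.15, "dy": 0, "dz": 0, "turn": 0}, {"dx": 0.22, "dy": 0, "dz": 0, "turn": 0}, {"dx": 0.22, "dy": 0, "dz": 0, "turn": 0}, {"dx": 0.22, "dy": 0, "dz": 0, "turn": 0}, {"dx": 0.22, "dy": 0.02, "dz": 0, "turn": 0}, {"dx": 0, "dy": 0, "dz": 0, "turn": 0}]}}

```text
time_s: 32.5
position: [0.5318, 0.0228, 0.2568]
ee_rot: [-1.859, -0.864, 0.543]
ft_force: [-0.4, -0.3, -1.7]
gripper_width: 0.681
```

```bash
python3 -c "
from h import *
o,M=st();snap('scene','scene23.png');snap('top','top23.png');snap('wrist','wrist23.png')
a=cv2.imread('pics/scene23.png')[90:290,200:400]; cv2.imwrite('pics/s23c.png',cv2.resize(a,None,fx=3,fy=3,interpolation=cv2.INTER_CUBIC))"
```

```text
t 32.5 pos [0.5318 0.0228 0.2568] q [-1.1   0.78  1.18  2.18 -1.01  0.46  1.58] f [-0.4 -0.3 -1.7] w 0.681
jaw [0.648 0.762 0.006] finger [ 0.326 -0.27  -0.906]
```

View pics/s23c.png

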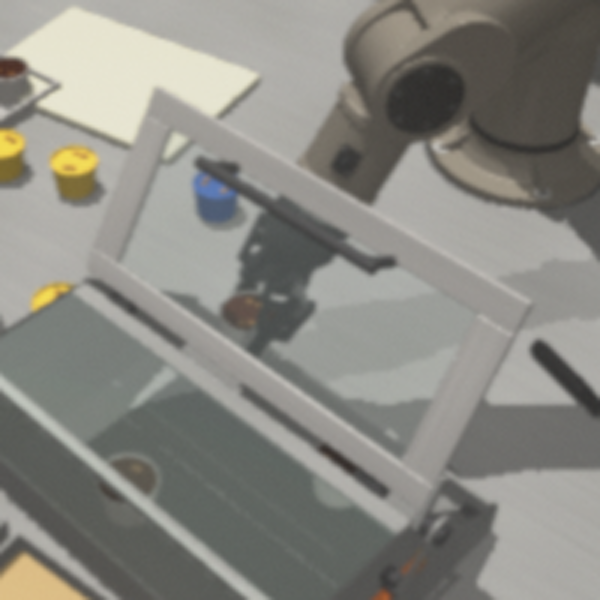

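View pics/top23.png

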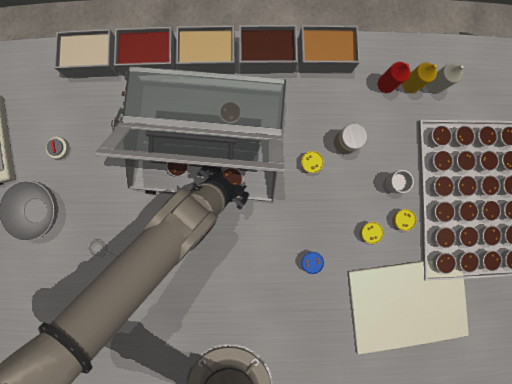

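Request:
{"fn": "arm_command", "kwargs": {"moves": [{"dx": 0.2, "dy": 0, "dz": 0, "turn": 0}, {"dx": 0.2, "dy": 0, "dz": -0.1, "turn": 0}, {"dx": 0.2, "dy": 0, "dz": -0.2, "turn": 0}, {"dx": 0.1, "dy": 0, "dz": -0.25, "turn": 0}, {"dx": 0, "dy": 0, "dz": -0.25, "turn": 0}, {"dx": 0, "dy": 0, "dz": 0, "turn": 0}]}}

```text
time_s: 33.25
position: [0.5651, 0.0227, 0.2151]
ee_rot: [-1.857, -0.861, 0.545]
ft_force: [-0.8, -0.3, -1.7]
gripper_width: 0.678
```

```bash
python3 -c "
from h import *
o,M=st();snap('scene','scene24.png');snap('wrist','wrist24.png');snap('top','top24.png')
a=cv2.imread('pics/scene24.png')[90:290,200:400]; cv2.imwrite('pics/s24c.png',cv2.resize(a,None,fx=3,fy=3,interpolation=cv2.INTER_CUBIC))"
```

```text
t 33.25 pos [0.5651 0.0227 0.2151] q [-0.99  0.84  1.05  2.12 -1.08  0.42  1.61] f [-0.8 -0.3 -1.7] w 0.678
jaw [0.648 0.762 0.004] finger [ 0.322 -0.269 -0.908]
```

View pics/s24c.png

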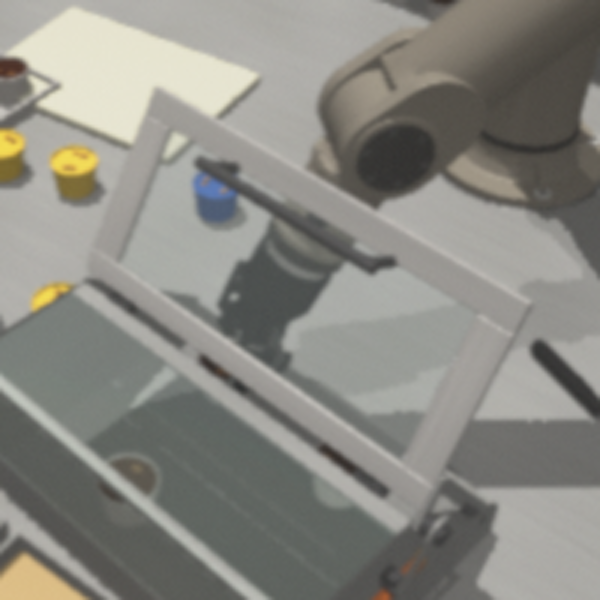

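View pics/wrist24.png

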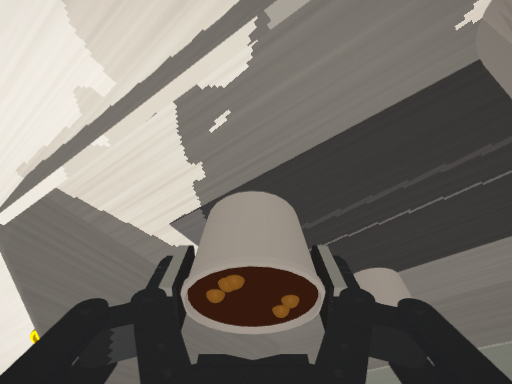

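Request:
{"fn": "arm_command", "kwargs": {"moves": [{"dx": 0, "dy": 0, "dz": -0.15, "turn": 0}, {"dx": 0, "dy": 0, "dz": -0.15, "turn": 0}, {"dx": 0, "dy": 0, "dz": -0.15, "turn": 0}, {"dx": 0, "dy": 0, "dz": -0.12, "turn": 0}, {"dx": 0, "dy": 0, "dz": 0, "turn": 0}]}}

```text
time_s: 33.9
position: [0.5646, 0.0225, 0.1871]
ee_rot: [-1.857, -0.861, 0.544]
ft_force: [-0.9, 0.1, -1.7]
gripper_width: 0.68
```

Request:
{"fn": "arm_command", "kwargs": {"moves": [{"dx": 0, "dy": 0, "dz": -0.06, "turn": 0}, {"dx": 0, "dy": 0, "dz": 0, "turn": 0}]}}

```text
time_s: 34.1
position: [0.5649, 0.0225, 0.1849]
ee_rot: [-1.858, -0.862, 0.543]
ft_force: [-0.3, 0.5, -2.7]
gripper_width: 0.683
```

```bash
python3 -c "
from h import *
o,M=st()"
```

```text
t 34.1 pos [0.5649 0.0225 0.1849] q [-0.94  0.86  0.96  2.12 -1.14  0.34  1.66] f [-0.3  0.5 -2.7] w 0.683
jaw [0.648 0.761 0.005] finger [ 0.324 -0.269 -0.907]
```

Request:
{"fn": "arm_command", "kwargs": {"moves": [{"dx": 0, "dy": 0, "dz": -0.05, "turn": 0}, {"dx": 0, "dy": 0, "dz": 0, "turn": 0}]}}

```text
time_s: 34.3
position: [0.5649, 0.0226, 0.1824]
ee_rot: [-1.858, -0.862, 0.543]
ft_force: [0.4, 0.2, -1.9]
gripper_width: 0.683
```

Request:
{"fn": "arm_command", "kwargs": {"moves": [{"dx": 0, "dy": 0, "dz": -0.03, "turn": 0}, {"dx": 0, "dy": 0, "dz": 0, "turn": 0}]}}

```text
time_s: 34.5
position: [0.5649, 0.0225, 0.181]
ee_rot: [-1.858, -0.862, 0.543]
ft_force: [0.4, -0.2, -1.7]
gripper_width: 0.68
```

Request:
{"fn": "arm_command", "kwargs": {"moves": [{"dx": 0, "dy": 0, "dz": -0.02, "turn": 0}, {"dx": 0, "dy": 0, "dz": 0, "turn": 0}]}}

```text
time_s: 34.7
position: [0.565, 0.0224, 0.1803]
ee_rot: [-1.858, -0.862, 0.542]
ft_force: [-1.7, 1.4, 0.8]
gripper_width: 0.68
```

Request:
{"fn": "arm_command", "kwargs": {"moves": [{"dx": 0, "dy": 0, "dz": -0.02, "turn": 0}, {"dx": 0, "dy": 0, "dz": 0, "turn": 0}]}}

```text
time_s: 34.9
position: [0.5651, 0.0223, 0.1802]
ee_rot: [-1.858, -0.863, 0.541]
ft_force: [-6.5, 3.6, 14.7]
gripper_width: 0.683
```

Request:
{"fn": "arm_command", "kwargs": {"moves": [{"dx": 0, "dy": 0, "dz": 0.018, "turn": 0}, {"dx": 0, "dy": 0, "dz": 0, "turn": 0}]}}

```text
time_s: 35.1
position: [0.565, 0.0225, 0.1803]
ee_rot: [-1.858, -0.863, 0.542]
ft_force: [-3.1, 2.6, 8.2]
gripper_width: 0.68
```

Request:
{"fn": "arm_command", "kwargs": {"moves": [{"dx": 0, "dy": 0, "dz": 0, "turn": 0}, {"dx": 0, "dy": 0, "dz": 0, "turn": 0}, {"dx": 0, "dy": 0, "dz": 0, "turn": 0}], "gripper": 0}}

```text
time_s: 35.4
position: [0.565, 0.0225, 0.1798]
ee_rot: [-1.858, -0.862, 0.543]
ft_force: [0.5, 1.0, -1.0]
gripper_width: 0.999
```

```bash
python3 -c "
from h import *
o,M=st();snap('wrist','wrist25.png')"
```

```text
t 35.4 pos [0.565  0.0225 0.1798] q [-0.93  0.86  0.94  2.12 -1.15  0.33  1.67] f [ 0.5  1.  -1. ] w 0.999
jaw [0.648 0.761 0.005] finger [ 0.324 -0.27  -0.907]
```

View pics/wrist25.png

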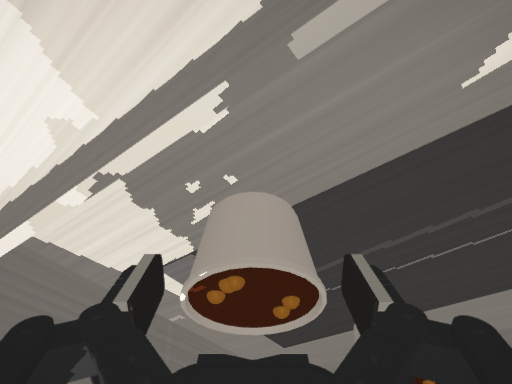

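Request:
{"fn": "arm_command", "kwargs": {"moves": [{"dx": -0.06, "dy": 0.05, "dz": 0.16, "turn": 0}, {"dx": -0.117, "dy": 0.097, "dz": 0.327, "turn": 0}, {"dx": -0.117, "dy": 0.097, "dz": 0.327, "turn": 0}, {"dx": -0.117, "dy": 0.06, "dz": 0.327, "turn": 0}, {"dx": -0.3, "dy": 0, "dz": 0.3, "turn": 0}, {"dx": -0.5, "dy": 0, "dz": 0.3, "turn": 0}, {"dx": -0.5, "dy": 0, "dz": 0.3, "turn": 0}, {"dx": -0.5, "dy": 0, "dz": 0.3, "turn": 0}, {"dx": 0, "dy": 0, "dz": 0.3, "turn": 0}]}}

```text
time_s: 36.35
position: [0.4509, 0.0373, 0.3117]
ee_rot: [-1.856, -0.858, 0.545]
ft_force: [0.5, 0.1, -0.2]
gripper_width: 0.994
```

```bash
python3 - <<'E'
from h import *
o,M=st();snap('scene','scene26.png');s=snap('top','top26.png')
a=cv2.imread('pics/top26.png')[60:210,90:300]; cv2.imwrite('pics/t26c.png',cv2.resize(a,None,fx=3.7,fy=3.7,interpolation=cv2.INTER_CUBIC))
E
```

```text
t 36.35 pos [0.4509 0.0373 0.3117] q [-1.39  0.69  1.44  2.31 -0.83  0.52  1.46] f [ 0.5  0.1 -0.2] w 0.994
jaw [0.65  0.76  0.004] finger [ 0.32  -0.269 -0.909]
```

View pics/t26c.png

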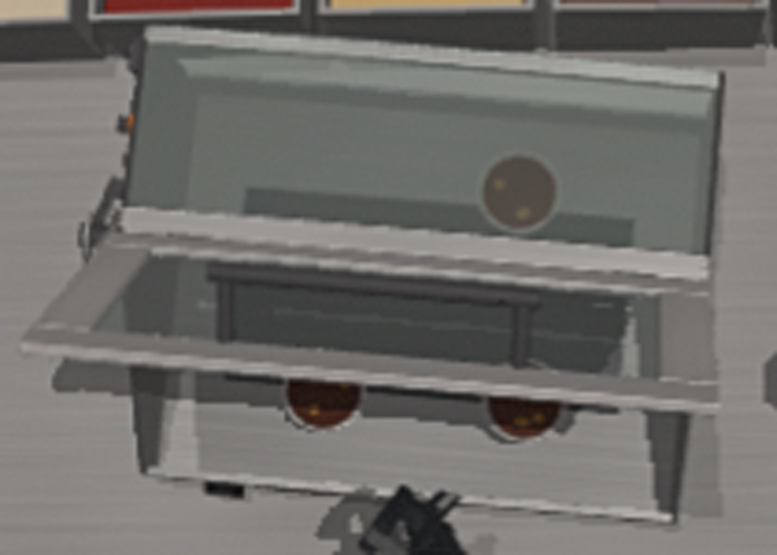

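View pics/scene26.png

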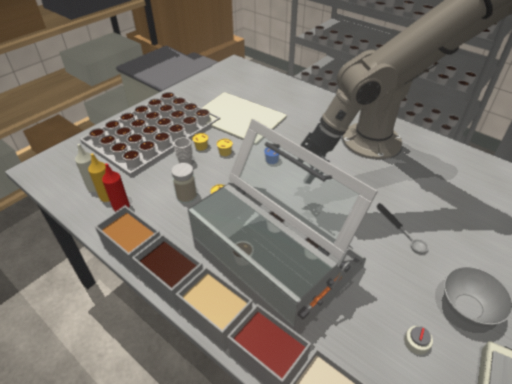

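```bash
python3 - <<'E'
from h import *
s=snap('top')
for p in [(231.4,178.1),(177.3,175.7)]:
    e=onz(s,[p],.055)[0]; c=e[:2]+.0305*EX; d=c-[.6955,.0525]; print(c,d@EX,d@EY)
E
```

```text
[ 0.61678046 -0.0214446 ] -0.07056060268520348 -0.08176656180264638
[0.62527767 0.12479801] -0.07739356962287595 0.06456325343826039
```

```bash
cat > t5.py <<'E'
from kin2 import *
from h import EX,EY,arc
O=np.array([.6955,.0525])
q=np.array([-1.39,.69,1.44,2.31,-.83,.52,1.46]); R0=fk(q)[1]
def run(psi,path,q,off):
    for th,up in path:
        a=arc(th)[0]; Rz=Ro.from_rotvec([0,0,np.deg2rad(psi)]).as_matrix(); R=Rz@R0
        G=np.r_[O+a[0]*EX+off*EY,.17+a[1]+up]; p=G-.1547*R[:,1]
        q,e1,e2=ik(p,R,q,reg=.02,m=.01); print(psi,th,up,p.round(3),q.round(2),round(e1,4),round(e2,3))
for psi in (-56,):
    run(psi,[(1.735,.15),(1.735,0),(2.0,0),(1.7,0),(1.3,0),(.9,0),(.5,0),(.2,0),(0,0)],q,-.0)
E
python3 t5.py
```

```text
-56 1.735 0.15 [0.66  0.121 0.635] [-1.04  0.75  1.45  1.24 -0.32  1.67  0.17] 0.0 0.0
-56 1.735 0 [0.66  0.121 0.485] [-1.08  0.85  1.39  1.49 -0.4   1.41  0.15] 0.0 0.0
-56 2.0 0 [0.706 0.117 0.49 ] [-0.98  0.89  1.34  1.35 -0.43  1.46  0.15] 0.0 0.0
-56 1.7 0 [0.653 0.122 0.483] [-1.1   0.85  1.4   1.51 -0.4   1.41  0.15] 0.0 0.0
-56 1.3 0 [0.59  0.129 0.45 ] [-1.24  0.82  1.45  1.7  -0.4   1.31  0.14] 0.0 0.0
-56 0.9 0 [0.545 0.134 0.396] [-1.32  0.84  1.45  1.86 -0.43  1.2   0.13] 0.0 0.0
-56 0.5 0 [0.525 0.136 0.327] [-1.33  0.89  1.37  1.96 -0.5   1.08  0.13] 0.0 0.0
-56 0.2 0 [0.528 0.135 0.274] [-1.28  0.94  1.29  1.99 -0.57  1.    0.14] 0.0 0.0
-56 0 0 [0.538 0.134 0.239] [-1.24  0.99  1.22  1.98 -0.61  0.95  0.14] 0.0 0.0
```

Request:
{"fn": "arm_command", "kwargs": {"moves": [{"dx": 0, "dy": 0.1, "dz": 0.6, "turn": -0.1}, {"dx": 0.1, "dy": 0.2, "dz": 0.6, "turn": -0.2}, {"dx": 0.1, "dy": 0.2, "dz": 0.6, "turn": -0.22}, {"dx": 0.1, "dy": 0.2, "dz": 0.6, "turn": -0.22}, {"dx": 0.1, "dy": 0.2, "dz": 0.6, "turn": -0.22}, {"dx": 0.1, "dy": 0.2, "dz": 0.6, "turn": -0.22}, {"dx": 0.1, "dy": 0.2, "dz": 0.6, "turn": -0.22}, {"dx": 0.1, "dy": 0.2, "dz": 0.6, "turn": -0.22}, {"dx": 0.1, "dy": 0.2, "dz": 0.6, "turn": -0.24}, {"dx": 0, "dy": 0, "dz": 0, "turn": 0}], "gripper": 0.5}}

```text
time_s: 37.5
position: [0.4884, 0.1148, 0.5342]
ee_rot: [-1.975, -0.06, 0.027]
ft_force: [0.8, 1.0, -0.4]
gripper_width: 0.498
```

```bash
python3 - <<'E'
from h import *
o,M=st()
E
```

```text
t 37.5 pos [0.4884 0.1148 0.5342] q [-1.59  0.32  1.43  1.83  0.09  1.3  -0.14] f [ 0.8  1.  -0.4] w 0.498
jaw [0.998 0.055 0.009] finger [ 0.029 -0.393 -0.919]
```

Request:
{"fn": "arm_command", "kwargs": {"moves": [{"dx": 0.1, "dy": 0, "dz": 0.4, "turn": -0.05}, {"dx": 0.3, "dy": 0, "dz": 0.3, "turn": -0.05}, {"dx": 0.38, "dy": 0, "dz": 0, "turn": -0.05}, {"dx": 0.38, "dy": 0, "dz": 0, "turn": -0.05}, {"dx": 0.38, "dy": 0, "dz": 0, "turn": -0.05}, {"dx": 0.38, "dy": 0, "dz": 0, "turn": -0.05}, {"dx": 0.38, "dy": 0, "dz": 0, "turn": 0}, {"dx": 0.38, "dy": 0, "dz": 0, "turn": 0}, {"dx": 0.38, "dy": 0, "dz": 0, "turn": 0}, {"dx": 0.3, "dy": 0, "dz": 0, "turn": 0}, {"dx": 0, "dy": 0, "dz": 0, "turn": 0}]}}

```text
time_s: 38.6
position: [0.6559, 0.1125, 0.5643]
ee_rot: [-1.976, 0.1, -0.068]
ft_force: [0.4, -0.2, 0.3]
gripper_width: 0.498
```

```bash
python3 - <<'E'
from h import *
o,M=st(); G=np.array(o['position'])+bot.pinch_z*M[:,1]; print('G',G)
s=snap('wrist','wrist27.png'); snap('scene','scene27.png'); b=np.r_[[.6955,.0525]+arc(1.735)[0,0]*EX,.17+arc(1.735)[0,1]]; print('bar',b, proj(s,[b,b+np.r_[.09*EY,0],b-np.r_[.09*EY,0],G]))
E
```

```text
t 38.6 pos [0.6559 0.1125 0.5643] q [-1.    0.62  1.14  1.38 -0.15  1.49 -0.03] f [ 0.4 -0.2  0.3] w 0.498
jaw [ 0.995 -0.102  0.002] finger [-0.039 -0.394 -0.918]
G [0.64992391 0.05154522 0.4221857 ]
bar [0.65267658 0.05700007 0.34436188] [[257.10871843 165.37375293]
 [259.57458511   0.53071372]
 [255.80002087 253.22738822]
 [254.36014009 276.31323486]]
```

View pics/wrist27.png

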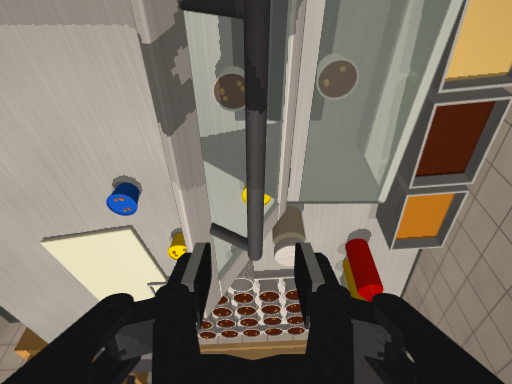

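View pics/scene27.png

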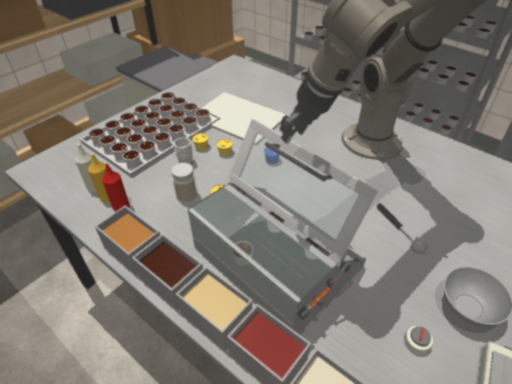

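Request:
{"fn": "arm_command", "kwargs": {"moves": [{"dx": 0.05, "dy": 0.05, "dz": -0.3, "turn": 0}, {"dx": 0, "dy": 0, "dz": -0.3, "turn": 0}, {"dx": 0, "dy": 0, "dz": -0.3, "turn": 0}, {"dx": 0, "dy": 0, "dz": -0.3, "turn": 0}, {"dx": 0, "dy": 0, "dz": -0.3, "turn": 0}, {"dx": 0, "dy": 0, "dz": 0, "turn": 0}]}}

```text
time_s: 39.3
position: [0.6566, 0.1159, 0.4885]
ee_rot: [-1.976, 0.102, -0.067]
ft_force: [-0.6, 0.1, 0.1]
gripper_width: 0.502
```

```bash
python3 - <<'E'
from h import *
o,M=st(); G=np.array(o['position'])+bot.pinch_z*M[:,1]; print('G',G)
s=snap('wrist','wrist28.png')
E
```

```text
t 39.3 pos [0.6566 0.1159 0.4885] q [-1.01  0.67  1.11  1.49 -0.19  1.36 -0.05] f [-0.6  0.1  0.1] w 0.502
jaw [ 0.995 -0.102 -0.   ] finger [-0.041 -0.394 -0.918]
G [0.65025905 0.05495782 0.34642954]
```

View pics/wrist28.png

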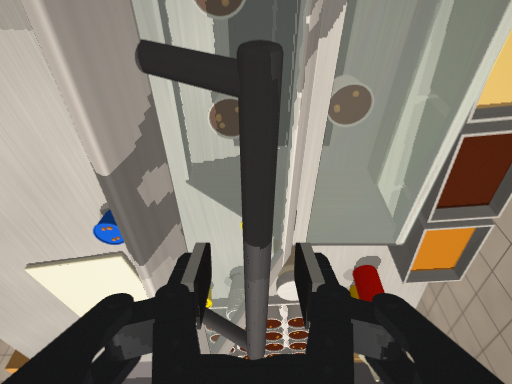

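Request:
{"fn": "arm_command", "kwargs": {"moves": [{"dx": 0.04, "dy": 0, "dz": 0, "turn": 0}, {"dx": 0, "dy": 0, "dz": 0, "turn": 0}, {"dx": 0, "dy": 0, "dz": 0, "turn": 0}, {"dx": 0, "dy": 0, "dz": 0, "turn": 0}, {"dx": 0, "dy": 0, "dz": 0, "turn": 0}], "gripper": 1, "newtons": 40}}

```text
time_s: 39.85
position: [0.6592, 0.1151, 0.4923]
ee_rot: [-1.975, 0.099, -0.071]
ft_force: [-1.4, 1.2, 6.2]
gripper_width: 0.123
```

```bash
python3 - <<'E'
from h import *
o,M=st(); G=np.array(o['position'])+bot.pinch_z*M[:,1]; print('G',G)
print(arcrows(1.735,2.03,6).tolist())
print(arcrows(2.03,0,30).tolist())
E
```

```text
t 39.85 pos [0.6592 0.1151 0.4923] q [-1.    0.67  1.11  1.48 -0.19  1.36 -0.05] f [-1.4  1.2  6.2] w 0.123
jaw [ 0.995 -0.103  0.004] finger [-0.036 -0.393 -0.919]
G [0.65357693 0.05427807 0.35014533]
[[0.171, -0.018, 0.038], [0.173, -0.018, 0.03], [0.174, -0.018, 0.021], [0.175, -0.018, 0.012], [0.176, -0.018, 0.004], [0.176, -0.018, -0.005]]
[[-0.242, 0.025, 0.005], [-0.241, 0.025, -0.012], [-0.24, 0.025, -0.028], [-0.238, 0.025, -0.044], [-0.234, 0.025, -0.061], [-0.229, 0.024, -0.076], [-0.224, 0.024, -0.092], [-0.217, 0.023, -0.107], [-0.209, 0.022, -0.121], [-0.201, 0.021, -0.135], [-0.191, 0.02, -0.149], [-0.181, 0.019, -0.161], [-0.17, 0.018, -0.173], [-0.158, 0.017, -0.184], [-0.145, 0.015, -0.195], [-0.131, 0.014, -0.204], [-0.117, 0.012, -0.212], [-0.103, 0.011, -0.22], [-0.088, 0.009, -0.226], [-0.072, 0.008, -0.232], [-0.057, 0.006, -0.236], [-0.041, 0.004, -0.24], [-0.024, 0.003, -0.242], [-0.008, 0.001, -0.243], [0.008, -0.001, -0.243], [0.025, -0.003, -0.242], [0.041, -0.004, -0.24], [0.057, -0.006, -0.236], [0.073, -0.008, -0.232], [0.088, -0.009, -0.226]]
```

Request:
{"fn": "arm_command", "kwargs": {"moves": [{"dx": 0.171, "dy": -0.018, "dz": 0.07, "turn": 0}, {"dx": 0.173, "dy": -0.018, "dz": 0.05, "turn": 0}, {"dx": 0.174, "dy": -0.018, "dz": 0.021, "turn": 0}, {"dx": 0.175, "dy": -0.018, "dz": 0.012, "turn": 0}, {"dx": 0.176, "dy": -0.018, "dz": 0.004, "turn": 0}, {"dx": 0.15, "dy": -0.016, "dz": -0.005, "turn": 0}, {"dx": 0, "dy": 0, "dz": 0, "turn": 0}]}}

```text
time_s: 40.55
position: [0.7111, 0.1098, 0.4985]
ee_rot: [-1.976, 0.099, -0.071]
ft_force: [-1.0, -0.7, -5.3]
gripper_width: 0.118
```

```bash
python3 - <<'E'
from h import *
o,M=st(); G=np.array(o['position'])+bot.pinch_z*M[:,1]; print('G',G)
snap('scene','scene29.png')
L=[cv2.resize(cv2.imread('pics/scene%d.png'%i)[230:330,285:375],None,fx=2.9,fy=2.9,interpolation=cv2.INTER_CUBIC) for i in (9,27,29)]
cv2.imwrite('pics/s29c.png',np.hstack(L))
E
```

```text
t 40.55 pos [0.7111 0.1098 0.4985] q [-0.89  0.74  1.07  1.33 -0.23  1.42 -0.02] f [-1.  -0.7 -5.3] w 0.118
jaw [ 0.995 -0.102  0.004] finger [-0.037 -0.394 -0.918]
G [0.70547203 0.04892161 0.35641944]
```

View pics/s29c.png

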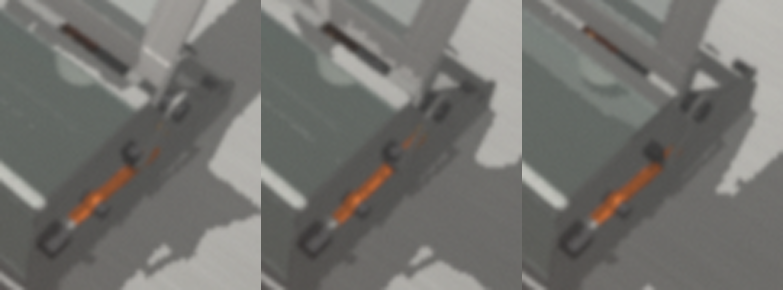

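Request:
{"fn": "arm_command", "kwargs": {"moves": [{"dx": -0.242, "dy": 0.025, "dz": 0.005, "turn": 0}, {"dx": -0.241, "dy": 0.025, "dz": -0.02, "turn": 0}, {"dx": -0.24, "dy": 0.025, "dz": -0.033, "turn": 0}, {"dx": -0.238, "dy": 0.025, "dz": -0.044, "turn": 0}, {"dx": -0.234, "dy": 0.025, "dz": -0.061, "turn": 0}]}}

```text
time_s: 41.1
position: [0.6505, 0.1159, 0.4932]
ee_rot: [-1.976, 0.095, -0.074]
ft_force: [0.0, 0.5, 7.0]
gripper_width: 0.124
```

Request:
{"fn": "arm_command", "kwargs": {"moves": [{"dx": -0.115, "dy": 0.012, "dz": -0.038, "turn": 0}, {"dx": -0.115, "dy": 0.012, "dz": -0.038, "turn": 0}]}}

```text
time_s: 41.3
position: [0.6388, 0.1171, 0.4891]
ee_rot: [-1.975, 0.097, -0.073]
ft_force: [-3.1, -0.3, 6.0]
gripper_width: 0.121
```

Request:
{"fn": "arm_command", "kwargs": {"moves": [{"dx": -0.224, "dy": 0.024, "dz": -0.08, "turn": 0}, {"dx": -0.217, "dy": 0.023, "dz": -0.1, "turn": 0}, {"dx": -0.209, "dy": 0.022, "dz": -0.121, "turn": 0}, {"dx": -0.201, "dy": 0.021, "dz": -0.135, "turn": 0}, {"dx": -0.191, "dy": 0.02, "dz": -0.149, "turn": 0}, {"dx": -0.181, "dy": 0.019, "dz": -0.161, "turn": 0}]}}

```text
time_s: 41.9
position: [0.5774, 0.1236, 0.45]
ee_rot: [-1.975, 0.099, -0.071]
ft_force: [-1.0, -1.0, -1.7]
gripper_width: 0.122
```

Request:
{"fn": "arm_command", "kwargs": {"moves": [{"dx": -0.17, "dy": 0.018, "dz": -0.173, "turn": 0}, {"dx": -0.158, "dy": 0.017, "dz": -0.184, "turn": 0}, {"dx": -0.145, "dy": 0.015, "dz": -0.195, "turn": 0}, {"dx": -0.131, "dy": 0.014, "dz": -0.204, "turn": 0}, {"dx": -0.117, "dy": 0.012, "dz": -0.212, "turn": 0}, {"dx": -0.103, "dy": 0.011, "dz": -0.22, "turn": 0}]}}

```text
time_s: 42.5
position: [0.5359, 0.1281, 0.3899]
ee_rot: [-1.975, 0.1, -0.07]
ft_force: [-5.3, -2.2, -0.9]
gripper_width: 0.119
```

```bash
python3 - <<'E'
from h import *
o,M=st(); G=np.array(o['position'])+bot.pinch_z*M[:,1]; print('G',G)
for t in (.75,.8,.85,.9): a=arc(t)[0]; print(t,np.array([.6955,.0525])+a[0]*EX,.17+a[1])
E
```

```text
t 42.5 pos [0.5359 0.1281 0.3899] q [-1.25  0.6   1.16  1.88 -0.17  1.11 -0.16] f [-5.3 -2.2 -0.9] w 0.119
jaw [ 0.995 -0.103  0.003] finger [-0.038 -0.394 -0.919]
G [0.53009462 0.06722404 0.24779281]
0.75 [0.52732924 0.0701721 ] 0.2305182106275997
0.8 [0.5305475  0.06983391] 0.2388938930229774
0.85 [0.53417805 0.0694524 ] 0.24709737656504344
0.9 [0.53821183 0.06902851] 0.2551081568172344
```

Very low forces; continue.

Request:
{"fn": "arm_command", "kwargs": {"moves": [{"dx": -0.088, "dy": 0.009, "dz": -0.226, "turn": 0}, {"dx": -0.072, "dy": 0.008, "dz": -0.232, "turn": 0}, {"dx": -0.057, "dy": 0.006, "dz": -0.236, "turn": 0}, {"dx": -0.041, "dy": 0.004, "dz": -0.24, "turn": 0}, {"dx": -0.02, "dy": 0.003, "dz": -0.242, "turn": 0}, {"dx": 0, "dy": 0.001, "dz": -0.243, "turn": 0}]}}

```text
time_s: 43.1
position: [0.5223, 0.1296, 0.3187]
ee_rot: [-1.975, 0.1, -0.07]
ft_force: [-2.1, -4.6, -1.6]
gripper_width: 0.119
```

Request:
{"fn": "arm_command", "kwargs": {"moves": [{"dx": 0.015, "dy": -0.001, "dz": -0.243, "turn": 0}, {"dx": 0.03, "dy": -0.003, "dz": -0.242, "turn": 0}, {"dx": 0.045, "dy": -0.004, "dz": -0.22, "turn": 0}, {"dx": 0.05, "dy": -0.005, "dz": -0.18, "turn": 0}, {"dx": 0, "dy": 0, "dz": 0, "turn": 0}]}}

```text
time_s: 43.6
position: [0.5292, 0.1293, 0.274]
ee_rot: [-1.976, 0.101, -0.068]
ft_force: [-5.3, -2.1, -4.3]
gripper_width: 0.123
```

```bash
python3 - <<'E'
from h import *
o,M=st(); G=np.array(o['position'])+bot.pinch_z*M[:,1]; print('G',G)
for t in (0,.1,.2): a=arc(t)[0]; print(t,np.array([.6955,.0525])+a[0]*EX,.17+a[1])
snap('scene','scene30.png')
E
```

```text
t 43.6 pos [0.5292 0.1293 0.274 ] q [-1.16  0.73  1.01  1.98 -0.28  0.89 -0.15] f [-5.3 -2.1 -4.3] w 0.123
jaw [ 0.995 -0.103  0.001] finger [-0.04  -0.394 -0.918]
G [0.52306699 0.06836557 0.13192986]
0 [0.53142567 0.06974163] 0.09901761151530478
0.1 [0.52519775 0.07039609] 0.11584252101502775
0.2 [0.52067143 0.07087173] 0.13320855414268615
```

View pics/scene30.png

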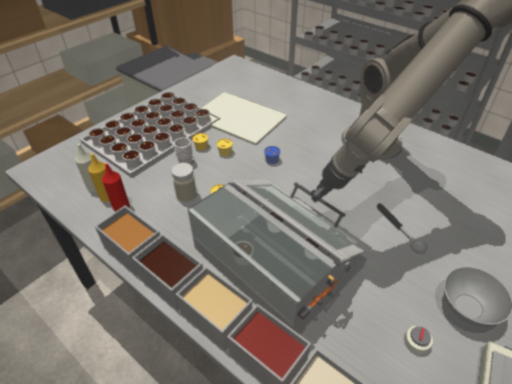

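Request:
{"fn": "arm_command", "kwargs": {"moves": [{"dx": 0.065, "dy": -0.006, "dz": -0.18, "turn": 0}, {"dx": 0.06, "dy": -0.006, "dz": -0.15, "turn": 0}, {"dx": 0, "dy": 0, "dz": 0, "turn": 0}]}}

```text
time_s: 43.95
position: [0.5347, 0.1287, 0.2576]
ee_rot: [-1.975, 0.103, -0.067]
ft_force: [-6.5, -3.4, -6.0]
gripper_width: 0.119
```

Request:
{"fn": "arm_command", "kwargs": {"moves": [{"dx": 0.03, "dy": -0.003, "dz": -0.08, "turn": 0}, {"dx": 0, "dy": 0, "dz": 0, "turn": 0}]}}

```text
time_s: 44.15
position: [0.5361, 0.1285, 0.254]
ee_rot: [-1.975, 0.103, -0.067]
ft_force: [-7.3, -2.2, -5.9]
gripper_width: 0.117
```

Request:
{"fn": "arm_command", "kwargs": {"moves": [{"dx": 0.03, "dy": -0.003, "dz": -0.08, "turn": 0}, {"dx": 0, "dy": 0, "dz": 0, "turn": 0}]}}

```text
time_s: 44.35
position: [0.5375, 0.1283, 0.2502]
ee_rot: [-1.975, 0.103, -0.067]
ft_force: [-6.6, -2.1, -6.4]
gripper_width: 0.119
```

Request:
{"fn": "arm_command", "kwargs": {"moves": [{"dx": 0.03, "dy": -0.003, "dz": -0.08, "turn": 0}, {"dx": 0, "dy": 0, "dz": 0, "turn": 0}]}}

```text
time_s: 44.55
position: [0.5385, 0.1283, 0.2487]
ee_rot: [-1.975, 0.108, -0.064]
ft_force: [-22.4, 7.2, 29.8]
gripper_width: 0.119
```

Request:
{"fn": "arm_command", "kwargs": {"moves": [{"dx": -0.02, "dy": 0, "dz": 0.045, "turn": 0}, {"dx": 0, "dy": 0, "dz": 0, "turn": 0}]}}

```text
time_s: 44.75
position: [0.5377, 0.1283, 0.249]
ee_rot: [-1.974, 0.104, -0.066]
ft_force: [-11.7, 0.4, 2.1]
gripper_width: 0.121
```

```bash
python3 - <<'E'
from h import *
o,M=st(); snap('wrist','wrist31.png'); snap('scene','scene31.png')
L=[cv2.resize(cv2.imread('pics/scene%s.png'%i)[180:320,185:375],None,fx=2.05,fy=2.05,interpolation=cv2.INTER_CUBIC) for i in (3,31)]
cv2.imwrite('pics/s31c.png',np.hstack(L))
E
```

```text
t 44.75 pos [0.5377 0.1283 0.249 ] q [-1.12  0.77  0.97  1.97 -0.31  0.86 -0.14] f [-11.7   0.4   2.1] w 0.121
jaw [ 0.995 -0.104 -0.002] finger [-0.043 -0.392 -0.919]
```

View pics/s31c.png

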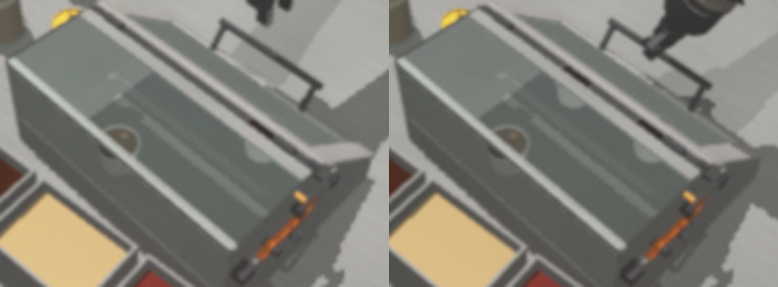

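View pics/wrist31.png

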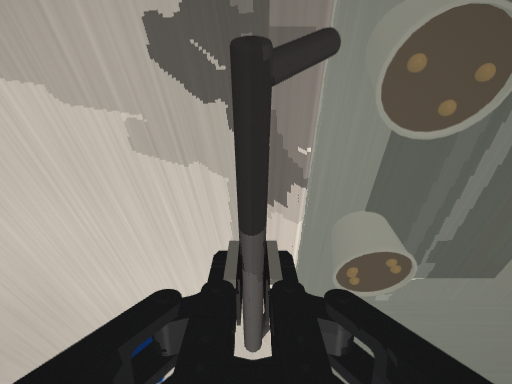

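Request:
{"fn": "arm_command", "kwargs": {"moves": [{"dx": 0, "dy": 0, "dz": 0, "turn": 0}, {"dx": 0, "dy": 0, "dz": 0, "turn": 0}, {"dx": 0, "dy": 0, "dz": 0, "turn": 0}], "gripper": 0.6}}

```text
time_s: 45.15
position: [0.5405, 0.1288, 0.25]
ee_rot: [-1.974, 0.096, -0.072]
ft_force: [0.6, -0.9, -0.6]
gripper_width: 0.401
```

```bash
python3 - <<'E'
from h import *
o,M=st(); snap('wrist','wrist32.png')
E
```

```text
t 45.15 pos [0.5405 0.1288 0.25  ] q [-1.12  0.77  0.97  1.97 -0.31  0.85 -0.14] f [ 0.6 -0.9 -0.6] w 0.401
jaw [ 0.995 -0.101  0.006] finger [-0.034 -0.392 -0.919]
```

View pics/wrist32.png

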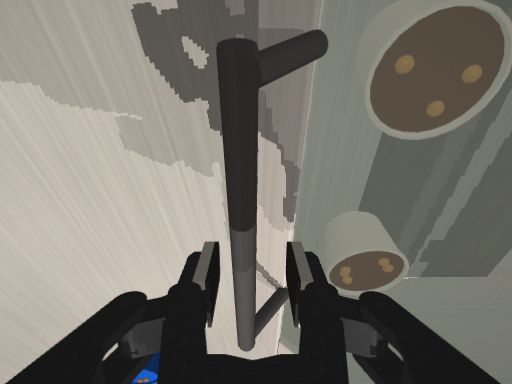

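Request:
{"fn": "arm_command", "kwargs": {"moves": [{"dx": -0.07, "dy": 0, "dz": 0.1, "turn": 0}, {"dx": 0, "dy": 0, "dz": 0.3, "turn": 0}, {"dx": 0, "dy": 0, "dz": 0.4, "turn": 0}, {"dx": 0, "dy": 0, "dz": 0.5, "turn": 0}, {"dx": 0, "dy": 0, "dz": 0.5, "turn": 0}, {"dx": -0.2, "dy": 0.3, "dz": 0.5, "turn": 0}, {"dx": -0.3, "dy": 0.5, "dz": 0.3, "turn": 0}, {"dx": -0.3, "dy": 0.5, "dz": 0.2, "turn": 0}, {"dx": -0.3, "dy": 0.5, "dz": 0.2, "turn": 0}, {"dx": 0, "dy": 0.5, "dz": 0, "turn": 0}, {"dx": 0, "dy": 0, "dz": 0, "turn": 0}, {"dx": 0, "dy": 0, "dz": 0, "turn": 0}]}}

```text
time_s: 46.4
position: [0.4812, 0.2436, 0.3995]
ee_rot: [-1.976, 0.098, -0.07]
ft_force: [0.3, -0.3, -0.8]
gripper_width: 0.399
```

```bash
python3 - <<'E'
from h import *
o,M=st(); snap('scene','scene33.png'); s=snap('top','top33.png')
a=np.vstack([cv2.imread('pics/top%s.png'%i)[60:210,90:420] for i in ('0','33')]); cv2.imwrite('pics/t33c.png',cv2.resize(a,None,fx=2,fy=2,interpolation=cv2.INTER_CUBIC))
E
```

```text
t 46.4 pos [0.4812 0.2436 0.3995] q [-1.49  0.6   1.19  1.87 -0.2   1.21 -0.34] f [ 0.3 -0.3 -0.8] w 0.399
jaw [ 0.995 -0.101  0.004] finger [-0.036 -0.394 -0.919]
```

View pics/t33c.png

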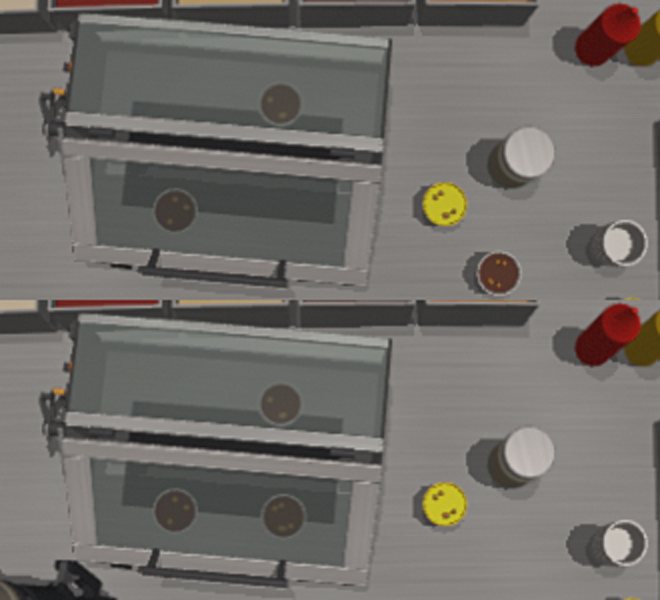

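View pics/scene33.png

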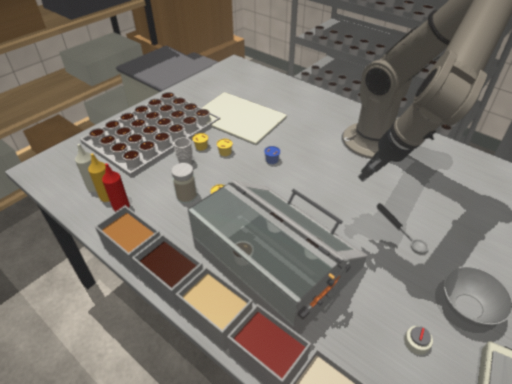

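The before and after top views match: the bar is back in the same pixels, the door is shut and the other cups, beans and stack have not moved. The new cup stands upright inside, and the hand is clear. Handing in.

```bash
python3 -c "
from h import *
print(ticket.hand_in())"
```

```text
the job is handed in; nothing more can be done
None
```

The cup is in the warming case and the door is shut. I handed the job in at about 46.5 s of the 72 s; no verdict was given.

**What I did:**
- I raised the door by its bar until the stay locked at about 1.74 rad, and took the hand away; the door stayed up.
- The moves only allow turns about z. To get the hand tilted I drove the arm into its reach limit, which left it about 25° over.
- I then gripped the cup, carried it level over the sill, and set it upright next to the front cup, 71 mm in front of the hinge line and 82 mm to the right of the case's middle.
- I lifted the door to about 2.03 rad to unlock the stay, lowered it by the bar until it touched shut, let go and backed away.

**What the last checks showed:**
- In the top view the bar and door are back where they started.
- The front and back cups, the beans and the stack look unmoved from the first picture.
- The new cup stands upright and the hand touches nothing.

**What went wrong or disagreed:**
- **First raise:** I missed that the stay had already locked and lifted past its release angle. I lowered the door under control to shut, which cocked the pawl again, and raised it a second time before handling the cup.
- **Forces at the wrist:** these reached about 37 N while I moved the door, because my arc was a few millimetres off the bar's. They were about 15 N when the cup touched down.
- **Position estimates:** my estimates of the case's position differed by about 3 mm, well inside the clearances used.

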